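# Restock the clicking spice carousel

### The arm

A 7-joint arm with a two-finger parallel gripper is mounted at the origin on the work surface. World frame = base frame: x ahead of the robot, y to its left, z up, the work surface at z = 0. Lengths are in m, angles in degrees, forces in N, time in s.
With the tool pointing down it reaches from about 0.425 to 0.875 m from the base axis. Payload 4.7 kg.
Tool frame: the origin (TCP) lies at the centre of the arm's flange, where the gripper is bolted on; the fingertips stand 182 mm ahead of it and the grasp point (between the pads) lies 164 mm ahead of it (env.grip_depth is the distance from the TCP to the grasp point, in m); z points along the fingers, y is the line along which they close (so a half turn about z gives the same grasp; the last joint's range is limited). The gripper opens to 87 mm and grips with 3 to 60 N. Pads are 19 mm wide; open, the fingers measure 117 mm over their backs; the gripper's body (75 mm by 190 mm) begins 51 mm behind the grasp point.
Start: joints at [-73.505, 18.392, -4.016, 83.108, 1.295, 78.541, -3.26], TCP at [0.176, 0.626, 0.405] pointing down, gripper open.
Joint ranges: [-163.93, 163.93], [-17.29, 119.83], [-79.2, 71.16], [3.27, 140.29], [-89.18, 269.18], [5.43, 117.66], [-154.24, 154.24]. Speed limits (degrees/s): [147.25, 147.25, 180, 180, 180, 180, 180].

### API

Orientations are given as [roll, pitch, yaw] about the fixed x, y, z axes, in that order (R = Rz(yaw) Ry(pitch) Rx(roll)).
In Python, from cell import env gives the robot as it stands. The module is installed in compiled form; this text tells all that it offers.
- The arm moves only by the tool send_rows, never from a script. Its arguments are lists of equal length, an entry for each row: "xyz": the shift along the tool's x, y, z in m, a list of three; "rotation": the turn, a rotation vector about the tool's x, y, z in rad, a list of three; "jaw": the opening, from 0 (shut) to 1 (fully open). A call has 1 to 20 rows; each row shifts and turns the commanded pose from where the row before left it, along the tool's axes as they then stand; what a row does not reach is not made up. A row lasts 1/10 s, in which the tool goes at most 50 mm and 8.59 degrees, less where a joint would pass 70% of its speed; a pose out of reach is approached as far as the arm can. A call is refused whole if a number of a shift passes 0.05 or a number of a turn 0.15, either way. A call with a gripper value outside its range is refused whole. The fingers move at their own pace and stop on an object; "newtons" is the grip in N (left out, the last holds). Time passes only in rows, so rows that do not move let the fingers close. It gives the time, the measured TCP pose, the force, the opening and the grip force at its end, in the units of the state.
- env.get_obs(): the state, without advancing time (a new reading comes with each control period).
- env.read_camera(name): name is "scene" or "top" or "wrist"; returns a dict with "image" (400x640x3 uint8, blue, green, red), "fx", "fy", "cx", "cy" (pixels), "distortion" ([k1, k2, p1, p2, k3] as OpenCV has them; the pictures are not rectified), "R" (3x3) and "t" (3): a world point X has camera coordinates R X + t. Camera axes: x right, y down, z forward; pixel columns grow to the right and rows downward; lengths in m; the calibration is good to about 2 mm. A picture is of the moment at which its call begins. There is no depth.
- env.sign_off(): hands the job in; it is judged then, once.
The state is a dict: "time_s": time; "qpos": joint angles; "joint_velocities": joint speeds; "effort": joint torques, N m; "tool_pos": TCP position; "tool_rot": TCP orientation; "force": force on the tool from outside, world axes, zero at the start; "wrist_torque": the same for the moment, N m; "grip_width": finger opening in m; "grasp_force": force on a finger pad.
Only numpy, scipy, OpenCV 4.12 (cv2) and the standard library are available. Lean on these libraries where they do the work, as an engineer would, in place of code of your own. Each camera call takes 0.05 s, during which the arm holds its last target. There are 200 camera calls.

### The job

Restock the spice carousel: first take the emptied, lidless tin off its loading sill and put it in the steel washing-up tray, then load every full spice tin that is out on the worktop, upright and one to a bay: stand it on the sill, slide it in through the gate under the clear cover, and turn the black knob to click the next empty bay round. When all are in, turn the knob until the orange shutter clicks into place and closes the gate, and leave the other things on the worktop alone.

Things in the scene. Friction and masses are not known exactly. Their poses are not given: they have to be found in the camera images.
- housing: fixed drum of the spice carousel: clear round wall (inside radius 100 mm, outside 104) under a flat clear cover, its top 64 mm above the worktop, underside 60. Origin on the drum's vertical axis, on the worktop; z up; its -x axis points out through the loading gate, the only opening, 62 mm wide between two round posts at radius 102. At the gate the cover's edge is set back to radius 89 mm
- gate (a point): middle of the gate, at radius 96 mm from the drum's axis, 32 mm above the worktop. Fingertips standing upright outside can push a tin in here until it meets the hub; they come no nearer the axis than the cover's edge
- sill (a point): middle of the white loading sill, at radius 134 mm from the axis, on its top surface, 12 mm above the worktop and level with the turntable. The sill runs straight out from the gate, radius 100 to 167 mm, between two lips 62 mm apart that rise 6 mm above it. Axes as housing
- carousel (a joint): angle of the turntable (rad, positive counter-clockwise from above, endless both ways; may start at any click). Five clicks, every 1.257 rad: at 0 and every full turn the orange shutter closes the gate, at the four others an open bay faces it. A sprung detent (at most about 0.3 Nm) pulls it to the nearest click within 0.05 rad when let go; past half way it goes to the next
- knob_grip (a point): where to grip the black bar knob of the turntable: on the axis, 92 mm above the worktop. The frame turns with the turntable, the bar lies along its x: 64 mm long, 14 mm wide, 70 to 99 mm above the worktop, on a round flange of 48 mm diameter just over the cover. An orange mark on the bar's -x end points to the shutter
- shutter (a point): middle of the orange shutter on the turntable's rim, radius 96 mm, 32 mm above the worktop. The turntable's other four sectors are bays: wedges of 72 degrees between radial dividers, hub radius 43 mm, floor 11.5 mm above the worktop, one tin each. A tin against the hub has its centre 68 mm from the axis; one further out than 75 mm catches on a gate post
- empty_tin: an emptied steel tin without lid, open and hollow: 50 mm diameter, 34 mm tall, 40 g; starts on the loading sill. Origin at the centre of its underside, z along its axis
- tray: shallow rectangular steel washing-up tray, 140 mm (its x) by 190 mm (its y), walls 4 mm thick and 18 mm high, inner floor 4 to 5 mm above the worktop. Origin at the centre of its underside. Fixed
- tin_red: filled spice tin, a plain steel cylinder with white label band and red lid: 50 mm diameter, 36 mm tall, about 90 g; absent in some runs. Origin at the centre of its underside, z along its axis (up when it stands)
- tin_yellow: filled spice tin, a plain steel cylinder with white label band and yellow lid: 50 mm diameter, 36 mm tall, about 90 g; absent in some runs. Origin at the centre of its underside, z along its axis (up when it stands)
- tin_green: filled spice tin, a plain steel cylinder with white label band and green lid: 50 mm diameter, 36 mm tall, about 90 g; absent in some runs. Origin at the centre of its underside, z along its axis (up when it stands)
- tin_blue: filled spice tin, a plain steel cylinder with white label band and blue lid: 50 mm diameter, 36 mm tall, about 90 g; absent in some runs. Origin at the centre of its underside, z along its axis (up when it stands)
- pepper_mill: dark wooden pepper mill, 126 mm tall, 54 mm diameter; origin at the centre of its underside. To be left alone
- salt_mill: steel salt mill, 126 mm tall, 54 mm diameter; origin at the centre of its underside. To be left alone
- mug: white mug, 80 mm diameter, 90 mm tall; origin at the centre of its underside. To be left alone
- ramekin: small white bowl, 80 mm diameter, 42 mm tall; origin at the centre of its underside. To be left alone
- honey_jar: amber honey jar, 68 mm diameter, 85 mm tall; origin at the centre of its underside. To be left alone
- oil_bottle: green oil bottle, 62 mm diameter, 210 mm tall; origin at the centre of its underside. To be left alone
- spoon: wooden spoon lying on the worktop, 200 mm long. To be left alone
There are look-alikes about, which are no part of the job. What is shaped like the tin_green but purple is not meant. What is shaped like the tin_yellow but pink is not meant.

How it is judged (in metres and radians):
On the way, in this order (a step that is already met when the one before it is completed fails the run):
1. the emptied tin lies in the washing-up tray (x of empty_tin in the frame of tray between -0.068 and 0.068 m and y of empty_tin in the frame of tray between -0.093 and 0.093 m and height (world z) of empty_tin below 0.045 m and linear speed of empty_tin below 0.02 m/s), for 0.2 s.
2. every full tin stands in the carousel, wholly inside the drum (horizontal distance between each of tin_red, tin_yellow, tin_green, tin_blue and housing below 0.078 m and z of each of tin_red, tin_yellow, tin_green, tin_blue in the frame of housing below 0.02 m and angle between each of tin_red, tin_yellow, tin_green, tin_blue's own z axis and vertical below 0.2 rad), for 0.2 s.
At the end, for the whole second after the job is handed in: Every full tin present stands upright (within 0.2 rad) on the turntable, its centre within 78 mm of the drum's axis; the emptied tin is in the washing-up tray; the orange shutter stands in the gate, clicked, within 9 mm; all at rest (all of step 1 and all of step 2 and horizontal distance between shutter and gate below 0.009 m and linear speed of each of tin_red, tin_yellow, tin_green, tin_blue below 0.02 m/s and velocity of joint carousel between -0.05 and 0.05 rad/s); the robot touches nothing.
It fails at once if a bystander is pushed more than 4 cm (distance of any of pepper_mill, salt_mill, mug, ramekin, honey_jar, oil_bottle, spoon from where it was at the start of the episode above 0.04 m).
It fails at once if a bystander is knocked over (angle between any of pepper_mill, salt_mill, mug, ramekin, honey_jar, oil_bottle's own z axis and vertical above 0.6 rad).
Of tin_red, tin_yellow, tin_green, tin_blue only 3 to 4 are there at a start; the rules pass over those that are not, and their reading is None.
At some moment in a run one of tin_red, tin_yellow, tin_green, tin_blue, empty_tin may be knocked a few centimetres aside while the robot is not near it.
Once in a run the grip may slacken for a moment while it holds something.
It also fails if it takes over 210 s, if anything falls off the work surface, if the arm or the gripper's body presses on something with over 40 N, if the wrist force passes 120 N, or if a joint passes its speed limit or range.

## Working session

There is one attempt and no reset: what is moved stays moved. The work goes in short steps, Python scripts to look and compute and a tool call to move; the robot and the scene stay as the last step left them, time stands still between calls to the robot, and variables do not carry over. Pictures are saved under pics/ and viewed, at most 14 in all, crops included, and the job is handed in when it is done.

Besides the shell and the picture viewer there is one more tool, called after "Request:" in YAML: its name, and indented under it one key for each argument. send_rows: Moves the arm, as the interface text tells. Its arguments: {"type":"object","properties":{"xyz":{"type":"array"},"rotation":{"type":"array"},"jaw":{"type":"array"},"newtons":{"type":"number"}},"required":["xyz","rotation","jaw"]}

```bash
mkdir -p pics; ls; python3 - <<'E'
from cell import env
import cv2
o=env.get_obs(); print({k:o[k] for k in('time_s','tool_pos','tool_rot','grip_width')}, env.grip_depth)
for n in('top','scene'):
    c=env.read_camera(n); cv2.imwrite(f'pics/{n}0.png',c['image']); print(n,c['fx'],c['cx'],c['cy'],c['distortion'],c['R'],c['t'])
E
```

```text
pics
{'time_s': 0.0, 'tool_pos': array([0.17573067, 0.62556962, 0.40366847]), 'tool_rot': array([-1.79890380e+02,  6.56566793e-03,  1.64311735e+02]), 'grip_width': 0.08700266946455315} 0.1635
top 400.9116655826581 314.2309493292436 203.38157875197837 [-0.09700409  0.          0.          0.          0.        ] [[ 0.02726378 -0.99960371  0.00700722]
 [-0.99459472 -0.0278284  -0.10003461]
 [ 0.10018996 -0.00424203 -0.99495928]] [-0.06005421  0.5654156   1.47716245]
scene 420.1595612686516 322.7187239479534 202.7239767561124 [-0.02832369  0.          0.          0.          0.        ] [[ 0.45703922  0.88943329 -0.00485619]
 [ 0.6936609  -0.35984754 -0.6239746 ]
 [-0.55673127  0.28181231 -0.78142953]] [-0.23517807 -0.3464993   1.62121552]
```

View pics/top0.png

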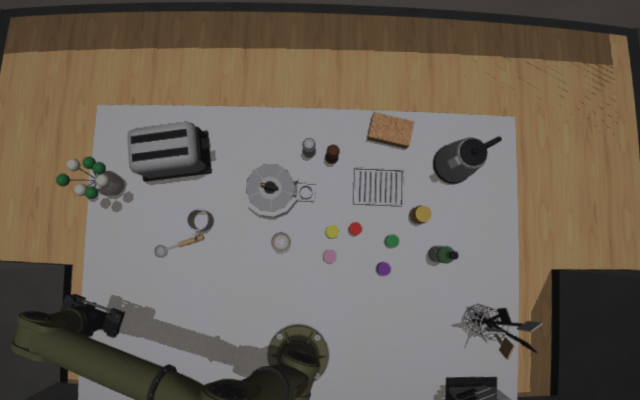

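View pics/scene0.png

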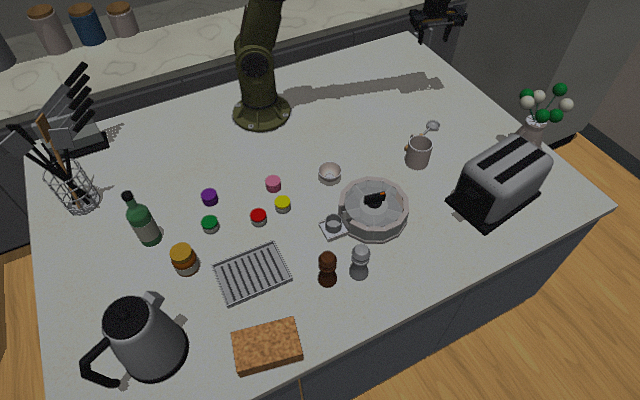

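The top view shows red (355,229), yellow (332,232) and green (392,241). The look-alikes are pink (329,256) and purple (383,269). The honey jar (422,214) has an amber lid. No blue tin is visible. The drum is at (271,190), the sill with the empty tin at (306,192) and the tray at (378,187). I'll take a close crop and measure.

```bash
cat > h.py <<'E'
import cv2, numpy as np
from cell import env
def cam(n):
    c=env.read_camera(n); c['K']=np.array([[c['fx'],0,c['cx']],[0,c['fy'],c['cy']],[0,0,1.]]); c['D']=np.array(c['distortion'],float)
    c['R']=np.array(c['R']);c['t']=np.array(c['t']); return c
def ray(c,uv,z):
    p=cv2.undistortPoints(np.array(uv,float).reshape(-1,1,2),c['K'],c['D']).reshape(-1,2)
    d=np.c_[p,np.ones(len(p))]@c['R']; o=-c['R'].T@c['t']
    return o+d*((z-o[2])/d[:,2])[:,None]
def proj(c,X):
    return cv2.projectPoints(np.array(X,float).reshape(-1,3),cv2.Rodrigues(c['R'])[0],c['t'],c['K'],c['D'])[0].reshape(-1,2)
HUE=dict(red=(0,6),yellow=(25,35),green=(50,75),blue=(100,125),purple=(128,145),pink=(160,178))
def blobs(c,smin=110,amin=25,hues=HUE):
    hsv=cv2.cvtColor(c['image'],cv2.COLOR_BGR2HSV); r={}
    for k,(a,b) in hues.items():
        m=cv2.inRange(hsv,(a,smin,70),(b,255,255))
        if k=='red': m|=cv2.inRange(hsv,(176,180,70),(180,255,255))
        n,_,s,ce=cv2.connectedComponentsWithStats(m)
        r[k]=[(ce[i].round(1).tolist(),int(s[i,4])) for i in range(1,n) if s[i,4]>=amin]
    return r
def lids(c,z=.036,**k):
    return {n:[(ray(c,p,z)[0][:2].round(4).tolist(),p,a) for p,a in v] for n,v in blobs(c,**k).items()}
def crop(c,x0,y0,x1,y1,s,f):
    cv2.imwrite('pics/'+f,cv2.resize(c['image'][y0:y1,x0:x1],None,fx=s,fy=s,interpolation=cv2.INTER_CUBIC))
E
python3 - <<'E'
from h import *
for n in('top','scene'):
    c=cam(n); print(n)
    for k,v in lids(c).items(): print(k,v)
    if n=='top':
        crop(c,235,155,410,285,4.5,'top_crop.png')
        for nm,uv,z in[('drum',(271,190),.064),('etin',(306,192),.046),('tray',(378,187),.018),('mills',(309,147),.126),('pep',(333,154),.126),('ramekin',(281,241),.04)]: print(nm,ray(c,uv,z))
    else: crop(c,190,150,430,310,3.3,'scene_crop.png')
E
```

```text
top
red [([0.4772, -0.1979], [354.8, 228.3], 127)]
yellow [([0.4645, -0.1124], [331.8, 231.1], 124)]
green [([0.7049, 0.8457], [86.9, 161.6], 50), ([0.6851, 0.8031], [96.7, 166.8], 63), ([0.6342, 0.9502], [60.5, 179.0], 53), ([0.5875, 0.8259], [89.0, 191.6], 64), ([0.4346, -0.3373], [391.9, 240.7], 107)]
blue []
purple [([0.3311, -0.3058], [383.1, 268.5], 126)]
pink []
drum [[0.60832704 0.11616014 0.064     ]]
etin [[ 0.60681204 -0.01255258  0.046     ]]
tray [[ 0.63746265 -0.28576156  0.018     ]]
mills [[ 0.75866403 -0.01982823  0.126     ]]
pep [[ 0.73567506 -0.10602643  0.126     ]]
ramekin [[0.42259656 0.07458868 0.04      ]]
scene
red [([0.4778, -0.2024], [257.6, 214.4], 175)]
yellow [([0.4647, -0.1164], [281.9, 201.2], 164)]
green [([0.4395, 1.1121], [561.3, 86.7], 77), ([0.4034, 0.9657], [527.8, 91.9], 63), ([0.5282, 0.925], [543.9, 113.2], 86), ([0.5495, 0.972], [557.2, 112.8], 82), ([0.3069, -0.5333], [135.7, 214.5], 144), ([0.4343, -0.3426], [208.6, 221.3], 159)]
blue []
purple [([0.3305, -0.311], [208.2, 193.9], 137)]
pink [([0.3958, -0.1167], [273.1, 186.3], 96)]
```

View pics/top_crop.png

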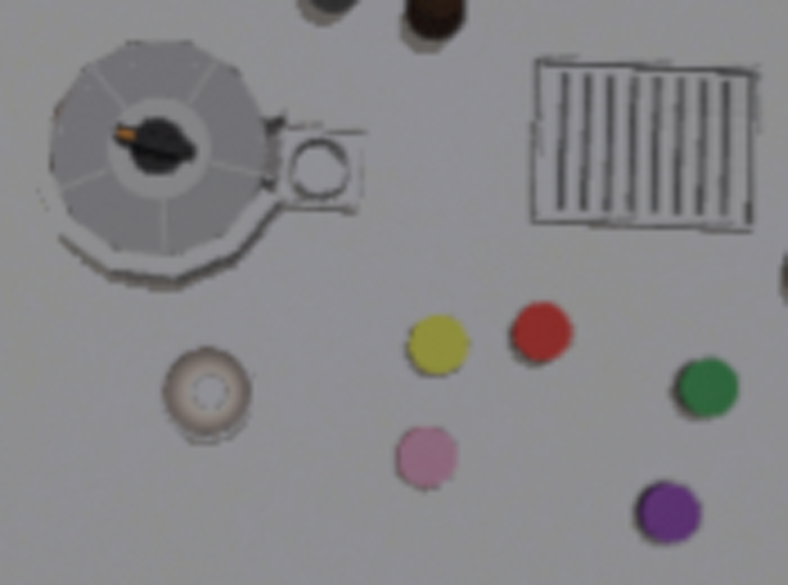

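View pics/scene_crop.png

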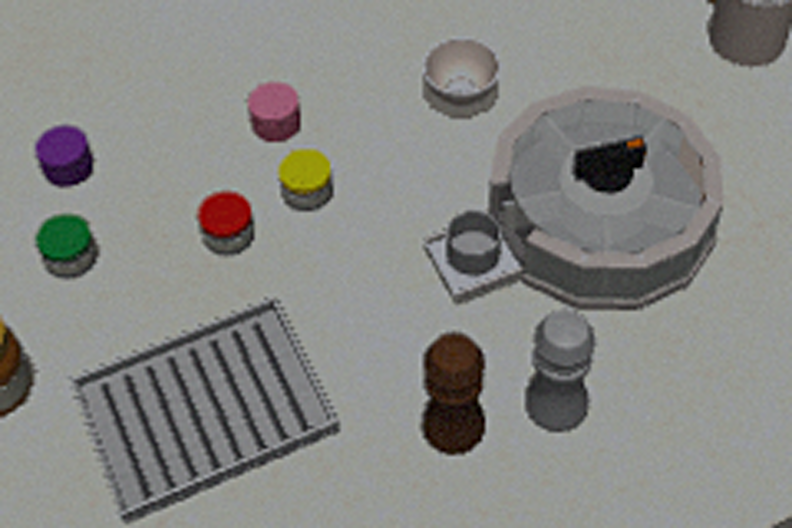

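The crops confirm three upright full tins: red, yellow and green. Pink and purple are the decoys, and there is no blue. The empty tin is on the sill, and the carousel's orange mark points away from the gate. Next I turn the tool to yaw 90, which makes tool x = +world y and tool y = +world x. Then I go over the sill for a wrist view.

Request:
send_rows:
  xyz:
    - [0, 0, 0]
    - [0, 0, 0]
    - [0, 0, 0]
    - [0, 0, 0]
    - [0, 0, 0]
    - [0, 0, 0]
    - [0, 0, 0]
    - [0, 0, 0]
    - [0, 0, 0]
    - [0, 0, 0]
  rotation:
    - [0, 0, 0.13]
    - [0, 0, 0.13]
    - [0, 0, 0.13]
    - [0, 0, 0.13]
    - [0, 0, 0.13]
    - [0, 0, 0.13]
    - [0, 0, 0.13]
    - [0, 0, 0.13]
    - [0, 0, 0.13]
    - [0, 0, 0.13]
  jaw: [1, 1, 1, 1, 1, 1, 1, 1, 1, 1]

```text
time_s: 1.2
tool_pos: [0.1757, 0.6257, 0.4045]
tool_rot: [-180.0, 0.0, 89.5]
force: [0.8, -0.1, 0.0]
grip_width: 0.0871
grasp_force: 0.0
```

Request:
send_rows:
  xyz:
    - [-0.039, 0.024, 0]
    - [-0.039, 0.024, 0]
    - [-0.039, 0.024, 0]
    - [-0.039, 0.024, 0]
    - [-0.039, 0.024, 0]
    - [-0.039, 0.024, 0]
    - [-0.039, 0.024, 0]
    - [-0.039, 0.024, 0]
    - [-0.039, 0.024, 0]
    - [-0.039, 0.024, 0]
    - [-0.039, 0.024, 0]
    - [-0.039, 0.024, 0]
    - [-0.039, 0.024, 0]
    - [-0.039, 0.024, 0]
    - [-0.039, 0.024, 0]
    - [0, 0, 0]
    - [0, 0, 0]
  rotation:
    - [0, 0, 0]
    - [0, 0, 0]
    - [0, 0, 0]
    - [0, 0, 0]
    - [0, 0, 0]
    - [0, 0, 0]
    - [0, 0, 0]
    - [0, 0, 0]
    - [0, 0, 0]
    - [0, 0, 0]
    - [0, 0, 0]
    - [0, 0, 0]
    - [0, 0, 0]
    - [0, 0, 0]
    - [0, 0, 0]
    - [0, 0, 0]
    - [0, 0, 0]
  jaw: [1, 1, 1, 1, 1, 1, 1, 1, 1, 1, 1, 1, 1, 1, 1, 1, 1]

```text
time_s: 2.9
tool_pos: [0.5342, 0.0386, 0.4045]
tool_rot: [-180.0, 0.0, 89.7]
force: [0.2, 1.1, -0.4]
grip_width: 0.0869
grasp_force: 0.0
```

```bash
python3 - <<'E'
from h import *
o=env.get_obs(); print(o['time_s'],o['tool_pos'],o['tool_rot'],np.degrees(0),o['qpos'])
c=cam('wrist'); cv2.imwrite('pics/w1.png',c['image']); print(-c['R'].T@c['t'],c['R'],c['fx'])
print(proj(c,[[.608,.116,.064],[.607,-.0126,.046]]))
E
```

```text
2.9 [0.53418202 0.03862549 0.40454049] [-1.79971195e+02  1.27981273e-02  8.96566259e+01] 0.0 [-44.4500501    4.48957669  39.77188869 100.70678185  -2.94929668
  75.88748454  -4.38688235]
[0.53667037 0.10413981 0.38463531] [[ 9.99983580e-01 -5.64561578e-03 -9.82738602e-04]
 [-5.23386016e-03 -9.69621147e-01  2.44555592e-01]
 [-2.33355104e-03 -2.44546433e-01 -9.69634775e-01]] 275.3766626273449
[[381.82126172 120.53918374]
 [372.95737653 224.25500028]]
```

View pics/w1.png

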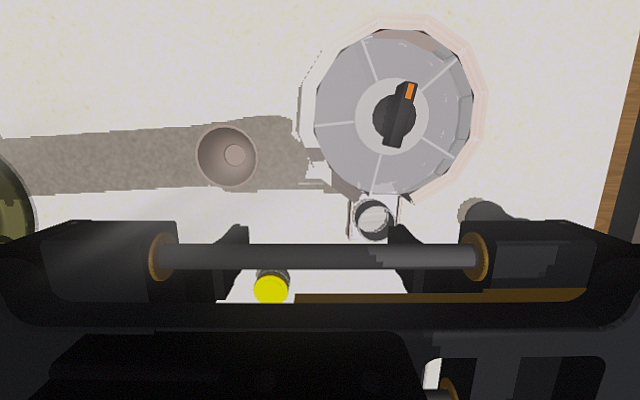

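The wrist view shows the knob axis at (394,116), the bar mark at (411,88) and the bar's far end at (389,143). The sill tin rim is at (374,218), with dividers at (370,40), (450,68), (452,157), (375,190) and (318,123). I'll convert these to world angles.

```bash
python3 - <<'E'
from h import *
c=cam('wrist'); 
P=lambda uv,z: ray(c,uv,z)[0]
ctr=P((394,116),.070); print('axis',ctr)
a,b=P((413,84),.099),P((389,146),.099); print('bar',a,b,np.degrees(np.arctan2(*(a-b)[[1,0]])), (a+b)/2, np.linalg.norm(a-b))
for uv in[(370,40),(450,68),(452,157),(375,190),(318,123)]:
    d=P(uv,.060)-ctr; print(uv,np.degrees(np.arctan2(d[1],d[0])).round(1),np.linalg.norm(d[:2]).round(3))
t=P((374,216),.046); d=t-ctr; print('tin',t,np.degrees(np.arctan2(d[1],d[0])),np.linalg.norm(d[:2]))
crop(c,290,130,490,260,4,'w1c.png')
t2=cam('top'); x=ray(t2,(306.3,192.5),.046)[0]; print(x, 'drum top', ray(t2,(235+157/4.5,155+147/4.5),.07)[0])
E
```

```text
axis [0.61908698 0.12251159 0.07      ]
bar [0.62809918 0.1507963  0.099     ] [0.60815573 0.09161292 0.099     ] 71.37735186374292 [0.61812745 0.12120461 0.099     ] 0.062453291360237
(370, 40) 109.4 0.083
(450, 68) 39.9 0.079
(452, 157) -31.7 0.087
(375, 190) -100.0 0.086
(318, 123) -175.2 0.084
tin [6.07476965e-01 5.93714395e-04 4.60000000e-02] -95.43976981219349 0.12246942788439995
[ 0.60496811 -0.01372393  0.046     ] drum top [0.61605364 0.11994355 0.07      ]
```

View pics/w1c.png

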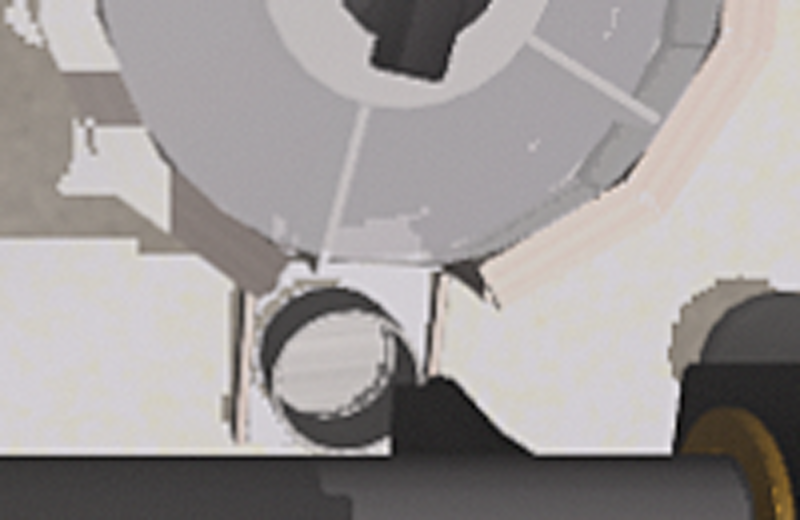

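The crop shows a divider line ending near the gate's left post. To be sure where the gate points, I'll fix its direction from the posts and lips.

```bash
python3 - <<'E'
from h import *
c=cam('wrist')
P=lambda x,y,z: ray(c,(290+x/4,130+y/4),z)[0]
for n,a,b,z in[('lipL outer',(240,440),(245,290),.018),('lipR',(430,370),(440,275),.018)]:
    p,q=P(*a,z),P(*b,z); d=p-q; print(n,p[:2],q[:2],np.degrees(np.arctan2(d[1],d[0])))
for n,a,z in[('postL',(300,262),.062),('postR',(470,280),.062),('postR2',(455,268),.062)]: print(n,P(*a,z))
ax=np.array([.6175,.1215])
for g in(-88,-92,-96,-73):
    r=np.radians(g);u=np.array([np.cos(r),np.sin(r)]);v=np.array([-u[1],u[0]])
    X=[np.r_[ax+u*r_+v*s,z] for r_,s,z in[(.100,.031,.018),(.167,.031,.018),(.100,-.031,.018),(.167,-.031,.018),(.097,.033,.06),(.097,-.033,.06)]]
    print(g,((proj(c,X)-[290,130])*4).round(0).tolist())
E
```

```text
lipL outer [ 0.58092072 -0.04236616] [0.58106004 0.01276994] -90.1447683543252
lipR [ 0.64681177 -0.01616357] [0.647824   0.01809698] -91.69231689134891
postL [0.59190096 0.03275362 0.062     ]
postR [0.64357322 0.02719614 0.062     ]
postR2 [0.63874319 0.03091922 0.062     ]
-88 [[453.0, 262.0], [445.0, 445.0], [272.0, 268.0], [272.0, 451.0], [501.0, 283.0], [285.0, 290.0]]
-92 [[432.0, 268.0], [412.0, 451.0], [252.0, 262.0], [239.0, 445.0], [478.0, 290.0], [263.0, 283.0]]
-96 [[411.0, 273.0], [379.0, 454.0], [232.0, 254.0], [207.0, 437.0], [455.0, 296.0], [241.0, 274.0]]
-73 [[527.0, 227.0], [566.0, 405.0], [350.0, 279.0], [396.0, 453.0], [583.0, 242.0], [370.0, 304.0]]
```

```bash
python3 - <<'E'
from h import *
s=cam('scene'); w=cam('wrist'); t=cam('top')
print('tin scene',ray(s,(190+473/3.3,150+228/3.3),.046)[0],'wrist',ray(w,(373.5,221),.046)[0])
print('knob scene',ray(s,(190+610/3.3,150+150/3.3),.099)[0])
# tray corners, outer rim z .018
for x,y in[(537,60),(757,70),(752,230),(533,222)]: print(ray(t,(235+x/4.5,155+y/4.5),.018)[0][:2])
for x,y in[(75,382),(275,302),(338,427),(125,518)]: print('s',ray(s,(190+x/3.3,150+y/3.3),.018)[0][:2])
E
```

```text
tin scene [ 0.60516656 -0.01093029  0.046     ] wrist [ 0.60731793 -0.00486764  0.046     ]
knob scene [0.61938839 0.1186776  0.099     ]
[ 0.70690204 -0.19412865]
[ 0.70415379 -0.38269242]
[ 0.56684068 -0.37886877]
[ 0.5684545  -0.19302601]
s [ 0.57492171 -0.37918673]
s [ 0.57824171 -0.19529421]
s [ 0.71683114 -0.19736117]
s [ 0.71288911 -0.38249847]
```

Request:
send_rows:
  xyz:
    - [-0.0062, 0.009, 0.0125]
    - [-0.0062, 0.009, 0.0125]
    - [-0.0062, 0.009, 0.0125]
    - [-0.0062, 0.009, 0.0125]
    - [-0.0062, 0.009, 0.0125]
    - [-0.0062, 0.009, 0.0125]
    - [-0.0062, 0.009, 0.0125]
    - [-0.0062, 0.009, 0.0125]
    - [0, 0, 0]
    - [0, 0, 0]
  rotation:
    - [0, 0, 0]
    - [0, 0, 0]
    - [0, 0, 0]
    - [0, 0, 0]
    - [0, 0, 0]
    - [0, 0, 0]
    - [0, 0, 0]
    - [0, 0, 0]
    - [0, 0, 0]
    - [0, 0, 0]
  jaw: [1, 1, 1, 1, 1, 1, 1, 1, 1, 1]
  newtons: 10

```text
time_s: 4.25
tool_pos: [0.6057, -0.0097, 0.3048]
tool_rot: [-180.0, -0.0, 89.8]
force: [-0.1, -0.8, -0.1]
grip_width: 0.0869
grasp_force: 0.0
```

```bash
python3 - <<'E'
from h import *
o=env.get_obs(); print(o['tool_pos'],o['tool_rot'])
w=cam('wrist'); cv2.imwrite('pics/w2.png',w['image'])
ax=np.array([.6175,.1205])
print(proj(w,[[.606,-.011,.046],[.6175,.1205,.07]]))
E
```

```text
[ 0.60569229 -0.00965799  0.30475433] [-1.79955467e+02 -3.64186731e-04  8.98444684e+01]
[[316.28104394 208.34585493]
 [331.69379551  37.45474548]]
```

View pics/w2.png

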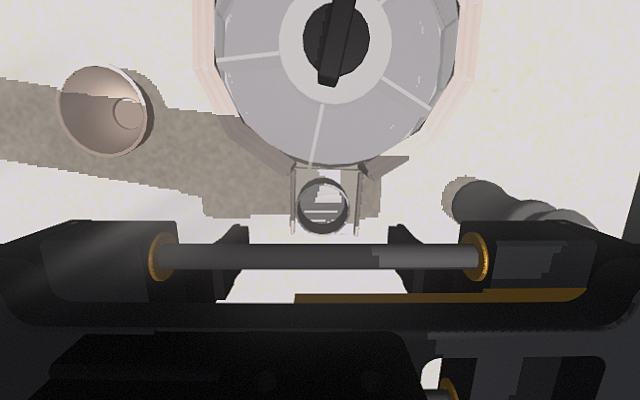

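The wrist view shows the tin rim at (323,206), where I predicted (316,208), so x is about 6 mm larger. The sill lips are at x=293 and 357, and a divider at (312,165) stands in the gate, so the carousel is off-click. Now I grasp the empty tin.

Request:
send_rows:
  xyz:
    - [0, 0.005, 0.02]
    - [0, 0, 0.02]
    - [0, 0, 0.02]
    - [0, 0, 0.02]
    - [0, 0, 0.02]
    - [0, 0, 0]
    - [0, 0, 0]
    - [0, 0, 0]
    - [0, 0, 0]
    - [0, 0, 0]
    - [0, 0, 0]
    - [0, 0, 0]
    - [0, 0, 0]
    - [0, 0, 0]
  rotation:
    - [0, 0, 0]
    - [0, 0, 0]
    - [0, 0, 0]
    - [0, 0, 0]
    - [0, 0, 0]
    - [0, 0, 0]
    - [0, 0, 0]
    - [0, 0, 0]
    - [0, 0, 0]
    - [0, 0, 0]
    - [0, 0, 0]
    - [0, 0, 0]
    - [0, 0, 0]
    - [0, 0, 0]
  jaw: [1, 1, 1, 1, 1, 1, 1, 0, 0, 0, 0, 0, 0, 0]
  newtons: 12

```text
time_s: 5.7
tool_pos: [0.6109, -0.0101, 0.2049]
tool_rot: [-180.0, -0.0, 89.8]
force: [0.3, -0.8, 1.8]
grip_width: 0.0492
grasp_force: 12.0
```

Request:
send_rows:
  xyz:
    - [0, 0, 0.0]
    - [0, 0, -0.025]
    - [0, 0, -0.025]
    - [0, 0, -0.025]
    - [0, 0, -0.025]
    - [-0.0277, 0.0028, 0]
    - [-0.0277, 0.0028, 0]
    - [-0.0277, 0.0028, 0]
    - [-0.0277, 0.0028, 0]
    - [-0.0277, 0.0028, 0]
    - [-0.0277, 0.0028, 0]
    - [-0.0277, 0.0028, 0]
    - [-0.0277, 0.0028, 0]
    - [-0.0277, 0.0028, 0]
    - [-0.0277, 0.0028, 0]
    - [0, 0, 0]
    - [0, 0, 0]
  rotation:
    - [0, 0, 0]
    - [0, 0, 0]
    - [0, 0, 0]
    - [0, 0, 0]
    - [0, 0, 0]
    - [0, 0, 0]
    - [0, 0, 0]
    - [0, 0, 0]
    - [0, 0, 0]
    - [0, 0, 0]
    - [0, 0, 0]
    - [0, 0, 0]
    - [0, 0, 0]
    - [0, 0, 0]
    - [0, 0, 0]
    - [0, 0, 0]
    - [0, 0, 0]
  jaw: [0, 0, 0, 0, 0, 0, 0, 0, 0, 0, 0, 0, 0, 0, 0, 0, 0]
  newtons: 20

```text
time_s: 7.4
tool_pos: [0.6377, -0.2879, 0.3043]
tool_rot: [-180.0, -0.0, 89.7]
force: [0.4, 1.1, -0.8]
grip_width: 0.0493
grasp_force: 20.0
```

Request:
send_rows:
  xyz:
    - [0, 0, 0.021]
    - [0, 0, 0.021]
    - [0, 0, 0.021]
    - [0, 0, 0.021]
    - [0, 0, 0.019]
    - [0, 0, 0]
    - [0, 0, 0]
    - [0, 0, 0]
    - [0, 0, 0]
    - [0, 0, 0]
    - [0, 0, 0]
    - [0, 0, -0.025]
    - [0, 0, -0.025]
    - [0, 0, -0.025]
    - [0, 0, -0.025]
  rotation:
    - [0, 0, 0]
    - [0, 0, 0]
    - [0, 0, 0]
    - [0, 0, 0]
    - [0, 0, 0]
    - [0, 0, 0]
    - [0, 0, 0]
    - [0, 0, 0]
    - [0, 0, 0]
    - [0, 0, 0]
    - [0, 0, 0]
    - [0, 0, 0]
    - [0, 0, 0]
    - [0, 0, 0]
    - [0, 0, 0]
  jaw: [0, 0, 0, 0, 0, 0, 0, 1, 1, 1, 1, 1, 1, 1, 1]

```text
time_s: 8.9
tool_pos: [0.6379, -0.2873, 0.3029]
tool_rot: [180.0, -0.0, 89.8]
force: [0.4, 0.0, 0.4]
grip_width: 0.0871
grasp_force: 0.0
```

Request:
send_rows:
  xyz:
    - [0.034, -0.0017, 0]
    - [0.034, -0.0017, 0]
    - [0.034, -0.0017, 0]
    - [0.034, -0.0017, 0]
    - [0.034, -0.0017, 0]
    - [0.034, -0.0017, 0]
    - [0.034, -0.0017, 0]
    - [0.034, -0.0017, 0]
    - [0.034, -0.0017, 0]
    - [0, 0, 0]
    - [0, 0, 0]
  rotation:
    - [0, 0, 0]
    - [0, 0, 0]
    - [0, 0, 0]
    - [0, 0, 0]
    - [0, 0, 0]
    - [0, 0, 0]
    - [0, 0, 0]
    - [0, 0, 0]
    - [0, 0, 0]
    - [0, 0, 0]
    - [0, 0, 0]
  jaw: [1, 1, 1, 1, 1, 1, 1, 1, 1, 1, 1]

```text
time_s: 10.0
tool_pos: [0.6236, 0.0199, 0.3019]
tool_rot: [180.0, -0.0, 90.0]
force: [-0.3, -1.0, 0.9]
grip_width: 0.0871
grasp_force: 0.0
```

```bash
cat >> h.py <<'E'
AX=np.array([.618,.1205])
def mark(c,z=.099):
    hsv=cv2.cvtColor(c['image'],cv2.COLOR_BGR2HSV); m=cv2.inRange(hsv,(8,170,120),(20,255,255))
    q=proj(c,[np.r_[AX,z]])[0]; yy,xx=np.nonzero(m); k=np.hypot(xx-q[0],yy-q[1])<80 if c['name']=='wrist' else np.hypot(xx-q[0],yy-q[1])<14
    if k.sum()<4: return None
    p=ray(c,[(xx[k].mean(),yy[k].mean())],z)[0][:2]; d=p-AX
    return p.round(4),k.sum(),np.degrees(np.arctan2(d[1],d[0])).round(1),np.linalg.norm(d).round(4)
E
sed -i "s/c=env.read_camera(n); c\['K'\]/c=env.read_camera(n); c['name']=n; c['K']/" h.py
python3 - <<'E'
from h import *
o=env.get_obs(); print(o['tool_pos'],o['tool_rot'])
w=cam('wrist'); cv2.imwrite('pics/w3.png',w['image']); print(mark(w)); print(proj(w,[np.r_[AX,.07],np.r_[AX,.099]]))
for n in('top','scene'):
    c=cam(n); print(n,mark(c)); L=lids(c); print({k:L[k] for k in('red','yellow')},L['green'][-1])
    if n=='top': t=c
a=cv2.resize(t['image'][140:290,230:430],None,fx=3,fy=3); b=cv2.resize(w['image'],None,fx=.9,fy=.9)
cv2.imwrite('pics/m3.png',np.vstack([np.pad(w['image'][:300,120:520],((0,0),(0,200),(0,0))),a[:,:600]][:1]+[a[:300]]))
E
```

```text
[0.62364929 0.01988555 0.30193542] [ 1.79985038e+02 -2.90973187e-03  8.99609545e+01]
(array([0.6254, 0.1424]), np.int64(285), np.float64(71.3), np.float64(0.0231))
[[307.17327217  81.58282935]
 [305.3735674   73.26059678]]
top None
{'red': [([0.4772, -0.1979], [354.8, 228.3], 127)], 'yellow': [([0.4645, -0.1124], [331.8, 231.1], 124)]} ([0.4346, -0.3373], [391.9, 240.7], 107)
scene (array([0.6202, 0.1422]), np.int64(5), np.float64(84.3), np.float64(0.0218))
{'red': [([0.4778, -0.2024], [257.6, 214.4], 176)], 'yellow': [([0.4647, -0.1164], [281.9, 201.2], 167)]} ([0.4343, -0.3419], [208.8, 221.2], 160)
```

View pics/m3.png

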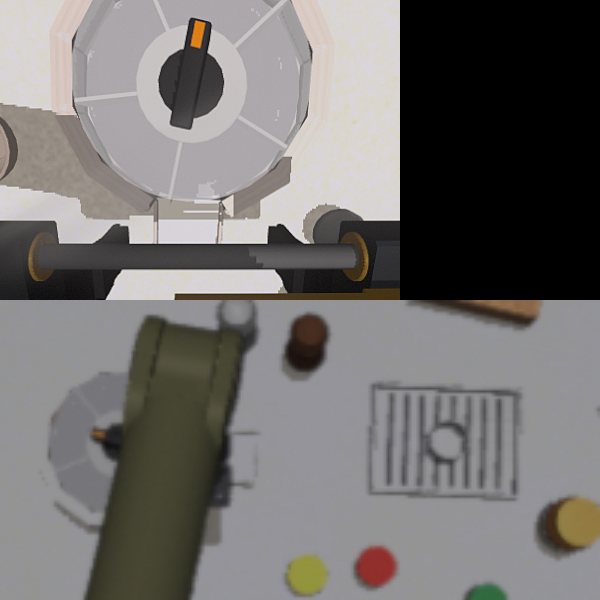

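The combined picture shows the empty tin lying in the tray and the knob bar from (320,18) to (301,128) in the wrist frame. I'll get the bar's axis and angle from its ends, and the gate direction from the lips.

```bash
python3 - <<'E'
from h import *
w=cam('wrist'); P=lambda uv,z: ray(w,uv,z)[0]
a,b=P((320,18),.099),P((301,128),.099);d=a-b
print(a,b,(a+b)/2,np.linalg.norm(d),np.degrees(np.arctan2(d[1],d[0])))
# bar by minAreaRect of dark+orange within flange
g=cv2.cvtColor(w['image'],cv2.COLOR_BGR2GRAY)
m=((g<75)&(np.hypot(*(np.indices(g.shape)-np.array([84,311])[:,None,None]))<75)).astype('u1')
e=cv2.fitEllipse(max(cv2.findContours(m,0,1)[0],key=len)); print('dark',e)
print('flange',P((311,84),.068))
for uv in[(275,203),(275,242),(342,203),(342,242)]: print(P(uv,.018))
for uv in[(375-90,25),(404,2),(405,148),(290,198),(200,99)]:
    q=P(uv,.06)-np.r_[.6205,.1205,0]; print(np.degrees(np.arctan2(q[1],q[0])).round(1))
E
```

```text
[0.62766311 0.14780524 0.099     ] [0.61521973 0.08475332 0.099     ] [0.62144142 0.11627928 0.099     ] 0.0642680480837738 78.83605948891974
dark ((310.54925537109375, 71.36787414550781), (59.6036491394043, 103.49652862548828), 8.078784942626953)
flange [0.62123987 0.11607874 0.068     ]
[0.58317985 0.01398293 0.018     ]
[ 0.58136368 -0.02746084  0.018     ]
[0.64959176 0.01364168 0.018     ]
[ 0.65027483 -0.02780186  0.018     ]
115.7
37.4
-34.3
-101.1
-171.1
```

Request:
send_rows:
  xyz:
    - [0.0246, -0.001, 0]
    - [0.0246, -0.001, 0]
    - [0.0246, -0.001, 0]
    - [0.0246, -0.001, 0]
    - [0, 0, 0]
    - [0, 0, 0]
    - [0, 0, 0.015]
    - [0, 0, 0.015]
    - [0, 0, 0.015]
    - [0, 0, 0]
    - [0, 0, 0]
    - [0, 0, 0]
    - [0, 0, 0]
    - [0, 0, 0]
    - [0, 0, 0]
    - [0, 0, 0]
    - [0, 0, 0]
    - [0, 0, 0]
  rotation:
    - [0, 0, 0]
    - [0, 0, 0]
    - [0, 0, 0]
    - [0, 0, 0]
    - [0, 0, 0.113]
    - [0, 0, 0.113]
    - [0, 0, 0]
    - [0, 0, 0]
    - [0, 0, 0]
    - [0, 0, 0]
    - [0, 0, 0]
    - [0, 0, 0]
    - [0, 0, 0]
    - [0, 0, 0]
    - [0, 0, 0]
    - [0, 0, 0]
    - [0, 0, 0]
    - [0, 0, 0]
  jaw: [1, 1, 1, 1, 1, 1, 1, 1, 1, 1, 0, 0, 0, 0, 0, 0, 0, 0]
  newtons: 15

```text
time_s: 12.0
tool_pos: [0.6199, 0.1173, 0.2568]
tool_rot: [180.0, -0.0, 76.9]
force: [0.9, 0.3, -0.5]
grip_width: 0.031
grasp_force: 0.0
```

```bash
python3 - <<'E'
from h import *
o=env.get_obs(); print({k:np.round(o[k],4) for k in('tool_pos','tool_rot','force','wrist_torque','grip_width','grasp_force')})
E
```

```text
{'tool_pos': array([0.6199, 0.1173, 0.2568]), 'tool_rot': array([ 1.799977e+02, -5.800000e-03,  7.688500e+01]), 'force': array([ 0.8919,  0.3461, -0.4602]), 'wrist_torque': array([-0.0386,  0.065 ,  0.0486]), 'grip_width': np.float64(0.031), 'grasp_force': np.float64(0.0)}
```

Request:
send_rows:
  xyz:
    - [0, 0, 0]
    - [0, 0, 0]
    - [0, 0, 0]
    - [0, 0, 0]
    - [0, 0, 0]
    - [0, 0, 0]
  rotation:
    - [0, 0, 0]
    - [0, 0, 0]
    - [0, 0, 0]
    - [0, 0, 0]
    - [0, 0, 0]
    - [0, 0, 0]
  jaw: [0, 0, 0, 0, 0, 0]

```text
time_s: 12.6
tool_pos: [0.6188, 0.1177, 0.2566]
tool_rot: [-179.7, 0.0, 76.9]
force: [-5.7, 0.5, 4.4]
grip_width: 0.0139
grasp_force: 15.0
```

```bash
python3 - <<'E'
from h import *
o=env.get_obs(); print({k:np.round(o[k],4) for k in('tool_pos','tool_rot','force','wrist_torque','grip_width','grasp_force')})
E
```

```text
{'tool_pos': array([0.6188, 0.1177, 0.2566]), 'tool_rot': array([-1.797367e+02,  3.900000e-03,  7.687580e+01]), 'force': array([-5.6687,  0.5311,  4.4268]), 'wrist_torque': array([-0.0567,  1.2425, -0.2427]), 'grip_width': np.float64(0.0139), 'grasp_force': np.float64(15.0031)}
```

Request:
send_rows:
  xyz:
    - [0, -0.002, 0]
    - [0, 0, 0]
    - [0, 0, 0]
    - [0, 0, 0]
    - [0, 0, 0]
    - [0, 0, 0]
    - [0, 0, 0]
  rotation:
    - [0, 0, 0]
    - [0, 0, 0.105]
    - [0, 0, 0.105]
    - [0, 0, 0.105]
    - [0, 0, 0.105]
    - [0, 0, 0]
    - [0, 0, 0]
  jaw: [0, 0, 0, 0, 0, 0, 0]
  newtons: 15

```text
time_s: 13.3
tool_pos: [0.6173, 0.1182, 0.2566]
tool_rot: [-179.9, 0.1, 53.0]
force: [-4.7, 0.8, 4.3]
grip_width: 0.0136
grasp_force: 15.0
```

```bash
cat > st.py <<'E'
from h import *
o=env.get_obs(); print({k:np.round(o[k],4).tolist() for k in('time_s','tool_pos','tool_rot','force','wrist_torque','grip_width','grasp_force')})
E
python3 st.py
```

```text
{'time_s': 13.3, 'tool_pos': [0.6173, 0.1182, 0.2566], 'tool_rot': [-179.8746, 0.0538, 52.9936], 'force': [-4.6658, 0.817, 4.3446], 'wrist_torque': [0.1351, 1.2654, 0.0594], 'grip_width': 0.0136, 'grasp_force': 14.9889}
```

Request:
send_rows:
  xyz:
    - [0, 0, 0]
    - [0, 0, 0]
    - [0, 0, 0]
    - [0, 0, -0.015]
    - [0, 0, -0.015]
    - [0, 0, -0.015]
    - [0, 0, 0]
    - [0, 0, 0]
    - [0, 0, 0]
    - [0, 0, 0]
    - [0, 0, 0]
    - [-0.035, 0, 0]
    - [-0.035, 0, 0]
    - [-0.035, 0, 0]
    - [0, 0, 0]
    - [0, 0, 0]
  rotation:
    - [0, 0, 0]
    - [0, 0, 0]
    - [0, 0, 0]
    - [0, 0, 0]
    - [0, 0, 0]
    - [0, 0, 0]
    - [0, 0, -0.126]
    - [0, 0, -0.126]
    - [0, 0, -0.126]
    - [0, 0, -0.126]
    - [0, 0, -0.126]
    - [0, 0, 0]
    - [0, 0, 0]
    - [0, 0, 0]
    - [0, 0, 0]
    - [0, 0, 0]
  jaw: [1, 1, 1, 1, 1, 1, 1, 1, 1, 1, 1, 1, 1, 1, 1, 1]

```text
time_s: 14.9
tool_pos: [0.6163, 0.0115, 0.3033]
tool_rot: [179.9, -0.0, 88.8]
force: [0.2, 0.8, 0.8]
grip_width: 0.0873
grasp_force: 0.0
```

```bash
python3 st.py; python3 - <<'E'
from h import *
w=cam('wrist'); cv2.imwrite('pics/w4.png',w['image']); print(mark(w))
E
```

```text
{'time_s': 14.9, 'tool_pos': [0.6163, 0.0115, 0.3033], 'tool_rot': [179.8807, -0.0449, 88.7654], 'force': [0.2478, 0.8131, 0.8171], 'wrist_torque': [-0.0472, 0.069, 0.0692], 'grip_width': 0.0873, 'grasp_force': 0.0}
(array([0.6344, 0.1388]), np.int64(276), np.float64(48.2), np.float64(0.0245))
```

View pics/w4.png

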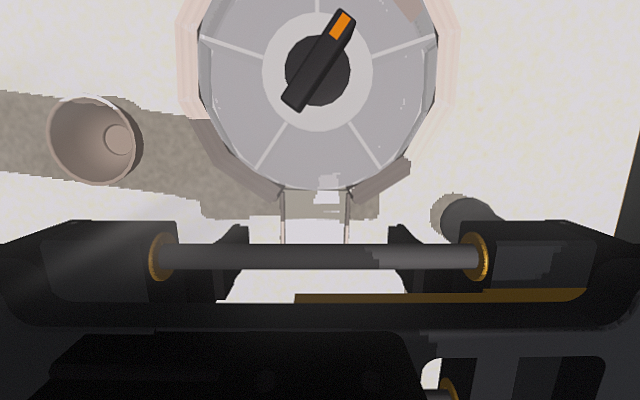

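The wrist view shows the knob mark at (341,25) and the dividers at (262,165) and (355,152), symmetric about the gate. An open bay is clicked in. Next I go over the red tin and check it with the wrist camera.

Request:
send_rows:
  xyz:
    - [-0.0268, -0.0168, 0]
    - [-0.0268, -0.0168, 0]
    - [-0.0268, -0.0168, 0]
    - [-0.0268, -0.0168, 0]
    - [-0.0268, -0.0168, 0]
    - [-0.0268, -0.0168, 0]
    - [-0.0268, -0.0168, 0]
    - [-0.0268, -0.0168, 0]
    - [0, 0, 0]
    - [0, 0, 0]
  rotation:
    - [0, 0, 0]
    - [0, 0, 0]
    - [0, 0, 0]
    - [0, 0, 0]
    - [0, 0, 0]
    - [0, 0, 0]
    - [0, 0, 0]
    - [0, 0, 0]
    - [0, 0, 0]
    - [0, 0, 0]
  jaw: [1, 1, 1, 1, 1, 1, 1, 1, 1, 1]

```text
time_s: 15.95
tool_pos: [0.4782, -0.1983, 0.3023]
tool_rot: [179.9, -0.1, 89.0]
force: [0.2, -0.5, 0.3]
grip_width: 0.087
grasp_force: 0.0
```

```bash
sed -i 's/^AX=.*/AX=np.array([.617,.118])/' h.py; cat > look.py <<'E'
from h import *
import sys
o=env.get_obs(); print(o['time_s'],o['tool_pos'].round(4),o['tool_rot'].round(1))
R=cv2.Rodrigues(np.zeros(3))[0]
y=np.radians(o['tool_rot'][2]); tx=np.array([np.cos(y),np.sin(y)]); ty=np.array([np.sin(y),-np.cos(y)])
for n in sys.argv[1:]:
    c=cam(n); L=lids(c)
    for k in('red','yellow','green','pink'):
        for p,uv,a in L[k]:
            d=np.array(p)-o['tool_pos'][:2]
            if n=='wrist' and uv[1]>290 or np.hypot(*d)>.5 and n!='wrist' or p[1]>.6: continue
            print(n,k,p,uv,a,'tool dx,dy',(d@tx).round(4),(d@ty).round(4))
E
python3 look.py wrist top
```

```text
15.95 [ 0.4782 -0.1983  0.3023] [ 1.799e+02 -1.000e-01  8.900e+01]
wrist red [0.4799, -0.2003] [317.3, 207.1] 2105 tool dx,dy -0.002 0.0018
wrist yellow [0.4673, -0.1144] [300.7, 110.4] 2603 tool dx,dy 0.0836 -0.0124
wrist pink [0.3727, -0.1138] [190.5, 112.0] 1968 tool dx,dy 0.0825 -0.107
top yellow [0.4641, -0.1125] [331.8, 231.2] 125 tool dx,dy 0.0855 -0.0156
top green [0.4346, -0.3373] [391.9, 240.7] 107 tool dx,dy -0.1398 -0.041
```

Request:
send_rows:
  xyz:
    - [-0.002, 0.001, 0.022]
    - [0, 0, 0.022]
    - [0, 0, 0.022]
    - [0, 0, 0.022]
    - [0, 0, 0.022]
    - [0, 0, 0]
    - [0, 0, 0]
    - [0, 0, 0]
    - [0, 0, 0]
    - [0, 0, 0]
    - [0, 0, 0]
    - [0, 0, 0]
    - [0, 0, 0]
  rotation:
    - [0, 0, 0]
    - [0, 0, 0]
    - [0, 0, 0]
    - [0, 0, 0]
    - [0, 0, 0]
    - [0, 0, 0]
    - [0, 0, 0]
    - [0, 0, 0]
    - [0, 0, 0]
    - [0, 0, 0]
    - [0, 0, 0]
    - [0, 0, 0]
    - [0, 0, 0]
  jaw: [1, 1, 1, 1, 1, 1, 0, 0, 0, 0, 0, 0, 0]
  newtons: 30

```text
time_s: 17.35
tool_pos: [0.4786, -0.2011, 0.1921]
tool_rot: [180.0, -0.0, 88.9]
force: [-1.4, 1.6, 4.4]
grip_width: 0.0493
grasp_force: 30.0
```

Request:
send_rows:
  xyz:
    - [0, 0, 0]
    - [0, 0, -0.02]
    - [0, 0, -0.02]
    - [0, 0, -0.02]
    - [0, 0, -0.02]
    - [0, 0, 0]
  rotation:
    - [0, 0, 0]
    - [0, 0, 0]
    - [0, 0, 0]
    - [0, 0, 0]
    - [0, 0, 0]
    - [0, 0, 0]
  jaw: [0, 0, 0, 0, 0, 0]

```text
time_s: 17.95
tool_pos: [0.4794, -0.2016, 0.2737]
tool_rot: [179.7, 0.0, 88.9]
force: [-0.8, -0.1, -1.4]
grip_width: 0.0497
grasp_force: 30.0
```

Request:
send_rows:
  xyz:
    - [0.024, 0.0165, 0]
    - [0.024, 0.0165, 0]
    - [0.024, 0.0165, 0]
    - [0.024, 0.0165, 0]
    - [0.024, 0.0165, 0]
    - [0.024, 0.0165, 0]
    - [0.024, 0.0165, 0]
    - [0.024, 0.0165, 0]
    - [0, 0, 0]
    - [0, 0, 0]
  rotation:
    - [0, 0, 0]
    - [0, 0, 0]
    - [0, 0, 0]
    - [0, 0, 0]
    - [0, 0, 0]
    - [0, 0, 0]
    - [0, 0, 0]
    - [0, 0, 0]
    - [0, 0, 0]
    - [0, 0, 0]
  jaw: [0, 0, 0, 0, 0, 0, 0, 0, 0, 0]

```text
time_s: 18.95
tool_pos: [0.6139, -0.011, 0.27]
tool_rot: [-179.9, 0.1, 89.0]
force: [-0.4, -0.6, -1.5]
grip_width: 0.0492
grasp_force: 30.0
```

```bash
python3 - <<'E'
from h import *
w=cam('wrist'); crop(w,200,0,440,250,3,'w5.png')
q=[np.r_[.6147,.018,.018],np.r_[.6147,-.016,.012]]; print(proj(w,q))
E
```

```text
[[316.7249651  175.76792629]
 [317.45551679 212.16379813]]
```

View pics/w5.png

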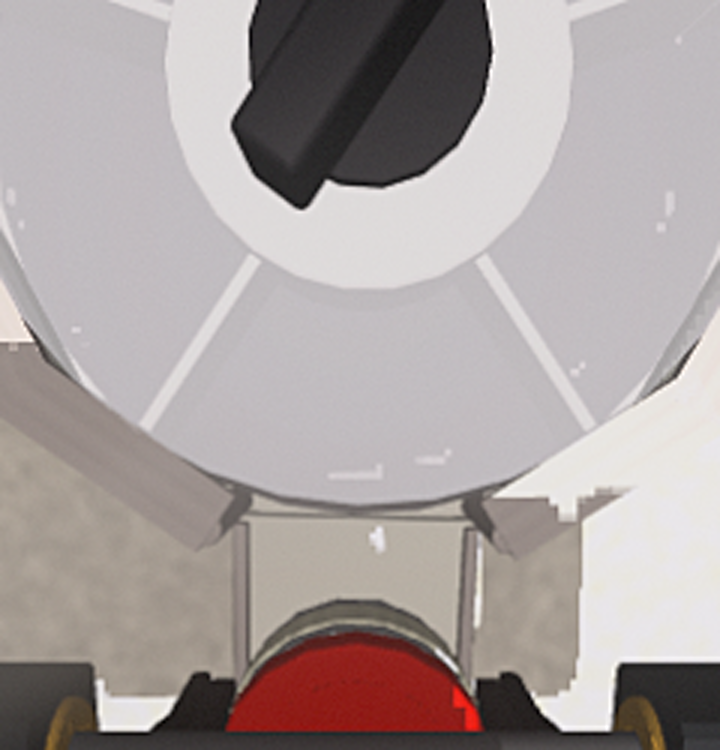

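The close view shows the bay clicked and symmetric, with the lips at crop x≈241 and 465. The red tin is centred between them at about 352. I lower it, release, step back, close the fingers and push.

Request:
send_rows:
  xyz:
    - [0, 0.001, 0.015]
    - [0, 0, 0.015]
    - [0, 0, 0.015]
    - [0, 0, 0.012]
    - [0, 0, 0.008]
    - [0, 0, 0]
    - [0, 0, 0]
    - [0, 0, 0]
    - [0, 0, 0]
    - [0, 0, 0]
    - [-0.012, 0, 0]
    - [-0.012, 0, 0]
    - [-0.012, 0, 0]
    - [-0.012, 0, 0]
    - [0, 0, 0]
    - [0, 0, 0]
  rotation:
    - [0, 0, 0]
    - [0, 0, 0]
    - [0, 0, 0]
    - [0, 0, 0]
    - [0, 0, 0]
    - [0, 0, 0]
    - [0, 0, 0]
    - [0, 0, 0]
    - [0, 0, 0]
    - [0, 0, 0]
    - [0, 0, 0]
    - [0, 0, 0]
    - [0, 0, 0]
    - [0, 0, 0]
    - [0, 0, 0]
    - [0, 0, 0]
  jaw: [0, 0, 0, 0, 0, 0, 1, 1, 1, 1, 1, 1, 1, 1, 1, 1]

```text
time_s: 20.6
tool_pos: [0.6142, -0.0603, 0.2067]
tool_rot: [-180.0, -0.0, 88.8]
force: [0.2, 0.9, 0.7]
grip_width: 0.0871
grasp_force: 0.0
```

```bash
python3 st.py; python3 - <<'E'
from h import *
w=cam('wrist'); L=lids(w,z=.048); print(L['red'],proj(w,[[.6147,-.012,.048]])); s=cam('scene'); print(lids(s,z=.048)['red'])
crop(w,200,0,440,250,3,'w6.png')
E
```

```text
{'time_s': 20.6, 'tool_pos': [0.6142, -0.0603, 0.2067], 'tool_rot': [-179.9989, -0.0217, 88.8314], 'force': [0.1625, 0.9396, 0.7017], 'wrist_torque': [-0.1258, 0.0145, -0.038], 'grip_width': 0.0871, 'grasp_force': 0.0}
[([0.6169, -0.0111], [317.2, 165.3], 7331)] [[312.94967638 167.2406349 ]]
[([0.6104, 0.0046], [338.8, 218.0], 34), ([0.6052, -0.0268], [328.6, 220.7], 33)]
```

Request:
send_rows:
  xyz:
    - [0, 0.002, 0]
    - [0, 0, 0]
    - [0, 0, 0]
    - [0, 0, 0]
    - [0, 0, 0]
    - [0, 0, 0]
    - [0, 0, 0]
    - [0, 0, 0]
    - [0, 0, 0]
    - [0, 0, 0]
    - [0, 0, 0]
    - [0.01, 0, 0]
    - [0.01, 0, 0]
    - [0.008, 0, 0]
    - [0.008, 0, 0]
    - [0.008, 0, 0]
    - [0.008, 0, 0]
    - [0.008, 0, 0]
    - [0.005, 0, 0]
    - [0.004, 0, 0]
  rotation:
    - [0, 0, 0]
    - [0, 0, 0]
    - [0, 0, 0]
    - [0, 0, 0]
    - [0, 0, 0]
    - [0, 0, 0]
    - [0, 0, 0]
    - [0, 0, 0]
    - [0, 0, 0]
    - [0, 0, 0]
    - [0, 0, 0]
    - [0, 0, 0]
    - [0, 0, 0]
    - [0, 0, 0]
    - [0, 0, 0]
    - [0, 0, 0]
    - [0, 0, 0]
    - [0, 0, 0]
    - [0, 0, 0]
    - [0, 0, 0]
  jaw: [0, 0, 0, 0, 0, 0, 0, 0, 0, 0, 0, 0, 0, 0, 0, 0, 0, 0, 0, 0]
  newtons: 15

```text
time_s: 22.7
tool_pos: [0.6175, 0.0101, 0.2066]
tool_rot: [-180.0, -0.0, 88.9]
force: [-0.5, -0.6, -0.1]
grip_width: 0.0003
grasp_force: 0.4
```

```bash
python3 st.py; python3 - <<'E'
from h import *
w=cam('wrist'); L=lids(w,z=.048,smin=60); print(L['red']); crop(w,200,0,440,250,3,'w7.png')
E
```

```text
{'time_s': 22.7, 'tool_pos': [0.6175, 0.0101, 0.2066], 'tool_rot': [-179.99, -0.0138, 88.9416], 'force': [-0.4872, -0.5919, -0.0748], 'wrist_torque': [-0.2713, 0.0491, 0.0005], 'grip_width': 0.0003, 'grasp_force': 0.4361}
[([0.6201, 0.0233], [318.5, 232.6], 217)]
```

View pics/w7.png

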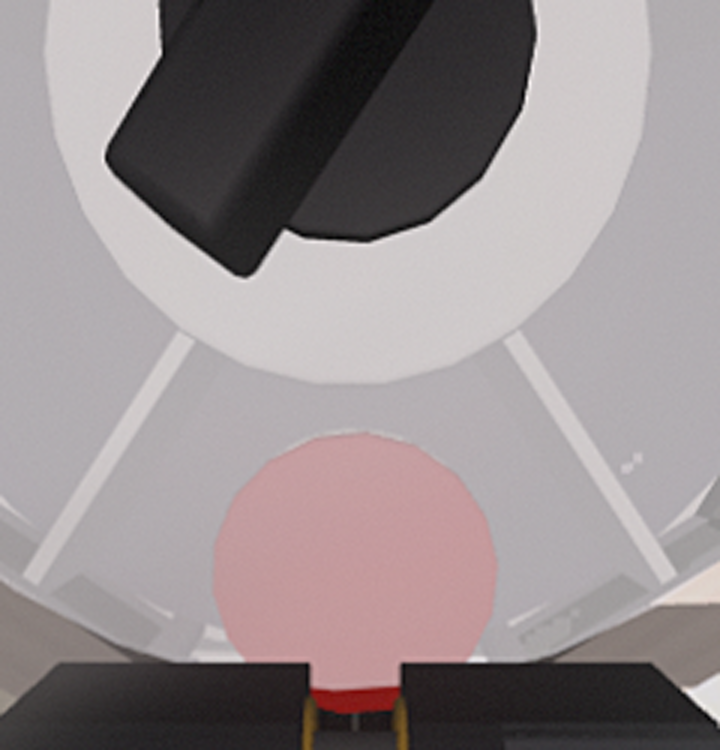

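The red tin is under the cover, with a thin sliver still outside at crop (355,700). I push on gently until it meets the hub.

Request:
send_rows:
  xyz:
    - [0.002, 0, 0]
    - [0.002, 0, 0]
    - [0.001, 0, 0]
    - [0, 0, 0]
  rotation:
    - [0, 0, 0]
    - [0, 0, 0]
    - [0, 0, 0]
    - [0, 0, 0]
  jaw: [0, 0, 0, 0]

```text
time_s: 23.15
tool_pos: [0.6176, 0.0144, 0.2067]
tool_rot: [-180.0, -0.0, 88.9]
force: [0.8, -0.7, -0.6]
grip_width: 0.0003
grasp_force: 0.1
```

```bash
python3 st.py; python3 - <<'E'
from h import *
w=cam('wrist')
hsv=cv2.cvtColor(w['image'],cv2.COLOR_BGR2HSV); m=cv2.inRange(hsv,(0,40,90),(8,255,255))|cv2.inRange(hsv,(172,40,90),(180,255,255)); m[:100]=0;m[300:]=0;m[:,:240]=0;m[:,420:]=0
ct=max(cv2.findContours(m,0,1)[0],key=cv2.contourArea); 
p=ct.reshape(-1,2); p=p[p[:,1]<205]; X=ray(w,p,.048)[:,:2]
from scipy.optimize import least_squares
f=least_squares(lambda q:np.hypot(*(X-q).T)-.025,X.mean(0)-[0,.01],loss='soft_l1',f_scale=.001); print('tin',f.x,'r',np.hypot(*(f.x-AX)),len(p))
E
```

```text
{'time_s': 23.15, 'tool_pos': [0.6176, 0.0144, 0.2067], 'tool_rot': [-179.9939, -0.0113, 88.9137], 'force': [0.8396, -0.6841, -0.5834], 'wrist_torque': [-0.1519, 0.0602, 0.0089], 'grip_width': 0.0003, 'grasp_force': 0.1101}
tin [0.62018113 0.04835359] r 0.06971901690658544 159
```

Request:
send_rows:
  xyz:
    - [0.001, 0, 0]
    - [0.001, 0, 0]
    - [0.001, 0, 0]
    - [0, 0, 0]
  rotation:
    - [0, 0, 0]
    - [0, 0, 0]
    - [0, 0, 0]
    - [0, 0, 0]
  jaw: [0, 0, 0, 0]

```text
time_s: 23.6
tool_pos: [0.6177, 0.0172, 0.2068]
tool_rot: [180.0, 0.0, 88.9]
force: [-0.3, -2.2, -1.0]
grip_width: 0.0006
grasp_force: 0.7
```

Request:
send_rows:
  xyz:
    - [-0.025, 0, 0]
    - [-0.025, 0, 0]
    - [0, 0, -0.0235]
    - [0, 0, -0.0235]
    - [0, 0, -0.0235]
    - [0, 0, -0.0235]
    - [0.0252, -0.0006, 0]
    - [0.0252, -0.0006, 0]
    - [0.0252, -0.0006, 0]
    - [0.0252, -0.0006, 0]
    - [0.0252, -0.0006, 0]
    - [0.0252, -0.0006, 0]
    - [0, 0, 0]
    - [0, 0, 0]
    - [0, 0, 0]
    - [0, 0, 0]
    - [0, 0, 0]
    - [0, 0, 0]
  rotation:
    - [0, 0, 0]
    - [0, 0, 0]
    - [0, 0, 0]
    - [0, 0, 0]
    - [0, 0, 0]
    - [0, 0, 0]
    - [0, 0, 0]
    - [0, 0, 0]
    - [0, 0, 0]
    - [0, 0, 0]
    - [0, 0, 0]
    - [0, 0, 0]
    - [0, 0, 0.1254]
    - [0, 0, 0.1254]
    - [0, 0, 0.1254]
    - [0, 0, 0.1254]
    - [0, 0, 0.1254]
    - [0, 0, 0]
  jaw: [0, 0, 0.5, 0.5, 0.5, 0.5, 0.5, 0.5, 0.5, 0.5, 0.5, 0.5, 0.5, 0.5, 0.5, 0.5, 0.5, 0.5]

```text
time_s: 25.4
tool_pos: [0.616, 0.1191, 0.3007]
tool_rot: [-180.0, -0.0, 53.0]
force: [-0.3, 0.3, 0.3]
grip_width: 0.0435
grasp_force: 0.0
```

Request:
send_rows:
  xyz:
    - [0, 0, 0.015]
    - [0, 0, 0.015]
    - [0, 0, 0.0145]
    - [0, 0, 0]
    - [0, 0, 0]
    - [0, 0, 0]
    - [0, 0, 0]
    - [0, 0, 0]
    - [0, 0, 0]
  rotation:
    - [0, 0, 0]
    - [0, 0, 0]
    - [0, 0, 0]
    - [0, 0, 0]
    - [0, 0, 0]
    - [0, 0, 0]
    - [0, 0, 0]
    - [0, 0, 0]
    - [0, 0, 0]
  jaw: [0.5, 0.5, 0.5, 0, 0, 0, 0, 0, 0]
  newtons: 20

```text
time_s: 26.3
tool_pos: [0.6165, 0.1182, 0.2567]
tool_rot: [179.9, -0.1, 53.0]
force: [1.9, -1.1, -0.3]
grip_width: 0.0138
grasp_force: 20.0
```

Request:
send_rows:
  xyz:
    - [0, 0, 0]
    - [0, 0, 0]
    - [0, 0, 0]
    - [0, 0, 0]
    - [0, 0, 0]
    - [0, 0, 0]
    - [0, 0, 0]
    - [0, 0, 0]
    - [0, 0, 0]
    - [0, 0, 0]
    - [0, 0, 0]
    - [0, 0, 0]
    - [0, 0, 0]
    - [0, 0, 0]
  rotation:
    - [0, 0, -0.1047]
    - [0, 0, -0.1047]
    - [0, 0, -0.1047]
    - [0, 0, -0.1047]
    - [0, 0, -0.1047]
    - [0, 0, -0.1047]
    - [0, 0, -0.1047]
    - [0, 0, -0.1047]
    - [0, 0, -0.1047]
    - [0, 0, -0.1047]
    - [0, 0, -0.1047]
    - [0, 0, -0.1047]
    - [0, 0, 0]
    - [0, 0, 0]
  jaw: [0, 0, 0, 0, 0, 0, 0, 0, 0, 0, 0, 0, 0, 0]

```text
time_s: 27.7
tool_pos: [0.6185, 0.1183, 0.2567]
tool_rot: [179.6, 0.3, 124.9]
force: [11.9, -0.2, -9.6]
grip_width: 0.0137
grasp_force: 20.0
```

```bash
python3 st.py
```

```text
{'time_s': 27.7, 'tool_pos': [0.6185, 0.1183, 0.2567], 'tool_rot': [179.5723, 0.3071, 124.9395], 'force': [11.932, -0.2354, -9.5563], 'wrist_torque': [-0.0942, -2.3391, -0.0289], 'grip_width': 0.0137, 'grasp_force': 20.0181}
```

Request:
send_rows:
  xyz:
    - [0, 0, 0]
    - [0, 0, 0]
    - [0, 0, 0]
    - [0, 0, -0.015]
    - [0, 0, -0.015]
    - [0, 0, -0.015]
    - [0, 0, 0]
    - [0, 0, 0]
    - [0, 0, 0]
    - [0, 0, 0]
    - [0, 0, 0]
    - [-0.035, 0, 0]
    - [-0.035, 0, 0]
    - [-0.035, 0, 0]
    - [0, 0, 0]
    - [0, 0, 0]
  rotation:
    - [0, 0, 0]
    - [0, 0, 0]
    - [0, 0, 0]
    - [0, 0, 0]
    - [0, 0, 0]
    - [0, 0, 0]
    - [0, 0, 0.1254]
    - [0, 0, 0.1254]
    - [0, 0, 0.1254]
    - [0, 0, 0.1254]
    - [0, 0, 0.1254]
    - [0, 0, 0]
    - [0, 0, 0]
    - [0, 0, 0]
    - [0, 0, 0]
    - [0, 0, 0]
  jaw: [0.8, 0.8, 0.8, 0.8, 0.8, 0.8, 0.8, 0.8, 0.8, 0.8, 0.8, 0.8, 0.8, 0.8, 0.8, 0.8]

```text
time_s: 29.3
tool_pos: [0.6145, 0.0125, 0.3028]
tool_rot: [179.9, -0.1, 88.9]
force: [0.1, 1.3, 0.4]
grip_width: 0.0698
grasp_force: 0.0
```

```bash
python3 look.py top scene; python3 - <<'E'
from h import *
w=cam('wrist'); crop(w,160,0,480,240,2,'w8.png'); print(mark(w))
E
```

```text
29.3 [0.6145 0.0125 0.3028] [ 1.799e+02 -1.000e-01  8.890e+01]
top yellow [0.4645, -0.1124] [331.8, 231.1] 124 tool dx,dy -0.1277 -0.1476
top green [0.4346, -0.3373] [391.9, 240.7] 107 tool dx,dy -0.3531 -0.1732
scene yellow [0.4651, -0.1166] [281.9, 201.3] 169 tool dx,dy -0.1319 -0.1469
scene green [0.4345, -0.3423] [208.7, 221.3] 160 tool dx,dy -0.3581 -0.1732
scene pink [0.4027, -0.1207] [272.8, 188.2] 75 tool dx,dy -0.1372 -0.2092
(array([0.6071, 0.139 ]), np.int64(276), np.float64(115.2), np.float64(0.0232))
```

View pics/w8.png

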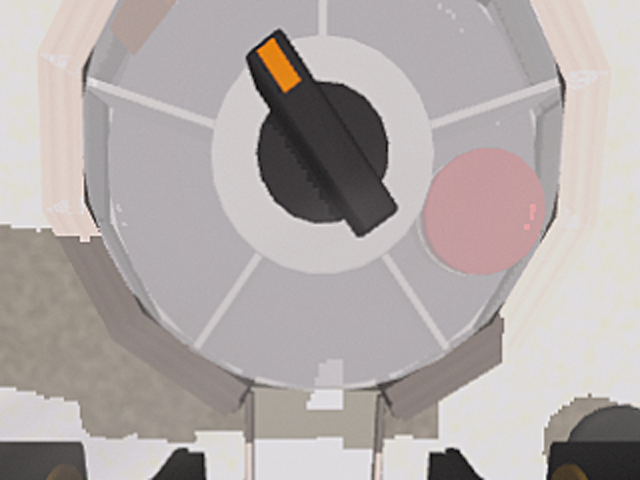

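The view shows the red tin carried round inside at crop (485,212). An empty bay is clicked at the gate, with the mark at (275,63). Next is the yellow tin.

Request:
send_rows:
  xyz:
    - [-0.0216, -0.0244, 0]
    - [-0.0216, -0.0244, 0]
    - [-0.0216, -0.0244, 0]
    - [-0.0216, -0.0244, 0]
    - [-0.0216, -0.0244, 0]
    - [-0.0216, -0.0244, 0]
    - [0, 0, 0]
    - [0, 0, 0]
  rotation:
    - [0, 0, 0]
    - [0, 0, 0]
    - [0, 0, 0]
    - [0, 0, 0]
    - [0, 0, 0]
    - [0, 0, 0]
    - [0, 0, 0]
    - [0, 0, 0]
  jaw: [0.8, 0.8, 0.8, 0.8, 0.8, 0.8, 0.8, 0.8]

```text
time_s: 30.25
tool_pos: [0.466, -0.1128, 0.3018]
tool_rot: [179.9, -0.1, 89.1]
force: [-0.0, -0.3, -0.2]
grip_width: 0.07
grasp_force: 0.0
```

```bash
python3 look.py wrist
```

```text
30.25 [ 0.466  -0.1128  0.3018] [ 1.799e+02 -1.000e-01  8.910e+01]
wrist yellow [0.4768, -0.107] [327.0, 199.1] 432 tool dx,dy 0.006 0.0107
wrist yellow [0.4724, -0.1274] [322.4, 220.3] 79 tool dx,dy -0.0145 0.0066
wrist yellow [0.4668, -0.1372] [316.6, 230.2] 79 tool dx,dy -0.0244 0.0012
wrist pink [0.3522, -0.1132] [192.9, 207.6] 30 tool dx,dy -0.0022 -0.1138
wrist pink [0.3797, -0.1297] [224.1, 224.0] 34 tool dx,dy -0.0182 -0.086
```

```bash
python3 - <<'E'
from h import *
w=cam('wrist'); hsv=cv2.cvtColor(w['image'],cv2.COLOR_BGR2HSV); print(hsv[207,316],hsv[200,316],hsv[205,305])
m=cv2.inRange(hsv,(22,100,40),(38,255,255)); m[235:]=0
ct=max(cv2.findContours(m,0,1)[0],key=cv2.contourArea); print(cv2.contourArea(ct),cv2.boundingRect(ct)); print(ray(w,cv2.minEnclosingCircle(ct)[0],.036))
E
```

```text
[ 23 232 165] [ 24 231 167] [ 23 220 168]
2019.0 (290, 182, 53, 51)
[[ 0.46704326 -0.1143854   0.036     ]]
```

Yellow is confirmed at about (0.466,-0.114). I grasp, lift and carry it to the sill.

Request:
send_rows:
  xyz:
    - [-0.002, 0, 0.022]
    - [0, 0, 0.022]
    - [0, 0, 0.022]
    - [0, 0, 0.022]
    - [0, 0, 0.022]
    - [0, 0, 0]
    - [0, 0, 0]
    - [0, 0, 0]
    - [0, 0, 0]
    - [0, 0, 0]
    - [0, 0, 0]
  rotation:
    - [0, 0, 0]
    - [0, 0, 0]
    - [0, 0, 0]
    - [0, 0, 0]
    - [0, 0, 0]
    - [0, 0, 0]
    - [0, 0, 0]
    - [0, 0, 0]
    - [0, 0, 0]
    - [0, 0, 0]
    - [0, 0, 0]
  jaw: [0.8, 0.8, 0.8, 0.8, 0.8, 0.8, 0, 0, 0, 0, 0]
  newtons: 30

```text
time_s: 31.45
tool_pos: [0.4662, -0.1156, 0.1922]
tool_rot: [179.9, -0.0, 89.1]
force: [-1.6, 0.1, 6.8]
grip_width: 0.0495
grasp_force: 30.0
```

Request:
send_rows:
  xyz:
    - [0, 0, 0]
    - [0, 0, -0.02]
    - [0, 0, -0.02]
    - [0, 0, -0.02]
    - [0, 0, -0.018]
    - [0, 0, 0]
  rotation:
    - [0, 0, 0]
    - [0, 0, 0]
    - [0, 0, 0]
    - [0, 0, 0]
    - [0, 0, 0]
    - [0, 0, 0]
  jaw: [0, 0, 0, 0, 0, 0]

```text
time_s: 32.05
tool_pos: [0.4667, -0.1159, 0.2714]
tool_rot: [179.7, -0.1, 89.1]
force: [0.6, 0.2, -0.8]
grip_width: 0.0494
grasp_force: 30.0
```

Request:
send_rows:
  xyz:
    - [0.0178, 0.0246, 0]
    - [0.0178, 0.0246, 0]
    - [0.0178, 0.0246, 0]
    - [0.0178, 0.0246, 0]
    - [0.0178, 0.0246, 0]
    - [0.0178, 0.0246, 0]
    - [0, 0, 0]
    - [0, 0, 0]
  rotation:
    - [0, 0, 0]
    - [0, 0, 0]
    - [0, 0, 0]
    - [0, 0, 0]
    - [0, 0, 0]
    - [0, 0, 0]
    - [0, 0, 0]
    - [0, 0, 0]
  jaw: [0, 0, 0, 0, 0, 0, 0, 0]

```text
time_s: 32.85
tool_pos: [0.6148, -0.0109, 0.2676]
tool_rot: [-179.9, 0.1, 89.1]
force: [0.5, -1.7, -1.4]
grip_width: 0.0495
grasp_force: 30.0
```

Request:
send_rows:
  xyz:
    - [0, 0, 0.015]
    - [0, 0, 0.015]
    - [0, 0, 0.015]
    - [0, 0, 0.01]
    - [0, 0, 0.007]
    - [0, 0, 0]
    - [0, 0, 0]
    - [0, 0, 0]
    - [0, 0, 0]
    - [0, 0, 0]
    - [-0.012, 0, 0]
    - [-0.012, 0, 0]
    - [-0.012, 0, 0]
    - [-0.012, 0, 0]
    - [0, 0, 0]
    - [0, 0, 0]
  rotation:
    - [0, 0, 0]
    - [0, 0, 0]
    - [0, 0, 0]
    - [0, 0, 0]
    - [0, 0, 0]
    - [0, 0, 0]
    - [0, 0, 0]
    - [0, 0, 0]
    - [0, 0, 0]
    - [0, 0, 0]
    - [0, 0, 0]
    - [0, 0, 0]
    - [0, 0, 0]
    - [0, 0, 0]
    - [0, 0, 0]
    - [0, 0, 0]
  jaw: [0, 0, 0, 0, 0, 0, 1, 1, 1, 1, 1, 1, 1, 1, 1, 1]

```text
time_s: 34.45
tool_pos: [0.6142, -0.0599, 0.2073]
tool_rot: [180.0, -0.0, 89.0]
force: [0.2, 0.4, 0.3]
grip_width: 0.0866
grasp_force: 0.0
```

```bash
python3 st.py; cat > onsill.py <<'E'
from h import *
import sys
lo,hi=int(sys.argv[1]),int(sys.argv[2])
w=cam('wrist'); hsv=cv2.cvtColor(w['image'],cv2.COLOR_BGR2HSV)
m=cv2.inRange(hsv,(lo,100,40),(hi,255,255)); m[240:]=0
ct=max(cv2.findContours(m,0,1)[0],key=cv2.contourArea); print(cv2.contourArea(ct),cv2.boundingRect(ct),ray(w,cv2.minEnclosingCircle(ct)[0],.048))
E
python3 onsill.py 20 38
```

```text
{'time_s': 34.45, 'tool_pos': [0.6142, -0.0599, 0.2073], 'tool_rot': [179.9989, -0.0178, 88.9726], 'force': [0.1846, 0.3743, 0.314], 'wrist_torque': [-0.0952, 0.018, -0.0871], 'grip_width': 0.0866, 'grasp_force': 0.0}
7209.5 (269, 117, 98, 97) [[ 0.61701801 -0.01038695  0.048     ]]
```

Request:
send_rows:
  xyz:
    - [0, 0.002, 0]
    - [0, 0, 0]
    - [0, 0, 0]
    - [0, 0, 0]
    - [0, 0, 0]
    - [0, 0, 0]
    - [0, 0, 0]
    - [0, 0, 0]
    - [0, 0, 0]
    - [0, 0, 0]
    - [0, 0, 0]
    - [0.01, 0, 0]
    - [0.01, 0, 0]
    - [0.008, 0, 0]
    - [0.008, 0, 0]
    - [0.008, 0, 0]
    - [0.008, 0, 0]
    - [0.008, 0, 0]
    - [0.005, 0, 0]
    - [0.004, 0, 0]
  rotation:
    - [0, 0, 0]
    - [0, 0, 0]
    - [0, 0, 0]
    - [0, 0, 0]
    - [0, 0, 0]
    - [0, 0, 0]
    - [0, 0, 0]
    - [0, 0, 0]
    - [0, 0, 0]
    - [0, 0, 0]
    - [0, 0, 0]
    - [0, 0, 0]
    - [0, 0, 0]
    - [0, 0, 0]
    - [0, 0, 0]
    - [0, 0, 0]
    - [0, 0, 0]
    - [0, 0, 0]
    - [0, 0, 0]
    - [0, 0, 0]
  jaw: [0, 0, 0, 0, 0, 0, 0, 0, 0, 0, 0, 0, 0, 0, 0, 0, 0, 0, 0, 0]
  newtons: 15

```text
time_s: 36.5
tool_pos: [0.6174, 0.0105, 0.2071]
tool_rot: [-180.0, -0.0, 89.1]
force: [0.1, -1.0, -0.3]
grip_width: 0.0004
grasp_force: 0.4
```

Request:
send_rows:
  xyz:
    - [0.002, 0, 0]
    - [0.002, 0, 0]
    - [0.002, 0, 0]
    - [0.001, 0, 0]
    - [0.001, 0, 0]
    - [0, 0, 0]
    - [0, 0, 0]
  rotation:
    - [0, 0, 0]
    - [0, 0, 0]
    - [0, 0, 0]
    - [0, 0, 0]
    - [0, 0, 0]
    - [0, 0, 0]
    - [0, 0, 0]
  jaw: [0, 0, 0, 0, 0, 0, 0]

```text
time_s: 37.2
tool_pos: [0.6175, 0.0172, 0.2072]
tool_rot: [-180.0, 0.0, 89.0]
force: [0.1, -1.5, -0.8]
grip_width: 0.0006
grasp_force: 1.0
```

Request:
send_rows:
  xyz:
    - [-0.025, 0, 0]
    - [-0.025, 0, 0]
    - [0, 0, -0.0235]
    - [0, 0, -0.0235]
    - [0, 0, -0.0235]
    - [0, 0, -0.0235]
    - [0.0252, -0.0003, 0]
    - [0.0252, -0.0003, 0]
    - [0.0252, -0.0003, 0]
    - [0.0252, -0.0003, 0]
    - [0.0252, -0.0003, 0]
    - [0.0252, -0.0003, 0]
    - [0, 0, 0]
    - [0, 0, 0]
    - [0, 0, 0]
    - [0, 0, 0]
    - [0, 0, 0]
    - [0, 0, 0]
  rotation:
    - [0, 0, 0]
    - [0, 0, 0]
    - [0, 0, 0]
    - [0, 0, 0]
    - [0, 0, 0]
    - [0, 0, 0]
    - [0, 0, 0]
    - [0, 0, 0]
    - [0, 0, 0]
    - [0, 0, 0]
    - [0, 0, 0]
    - [0, 0, 0]
    - [0, 0, -0.1254]
    - [0, 0, -0.1254]
    - [0, 0, -0.1254]
    - [0, 0, -0.1254]
    - [0, 0, -0.1254]
    - [0, 0, 0]
  jaw: [0, 0, 0.5, 0.5, 0.5, 0.5, 0.5, 0.5, 0.5, 0.5, 0.5, 0.5, 0.5, 0.5, 0.5, 0.5, 0.5, 0.5]

```text
time_s: 39.0
tool_pos: [0.6174, 0.1193, 0.3015]
tool_rot: [179.9, -0.1, 125.0]
force: [0.3, -0.8, 0.1]
grip_width: 0.0435
grasp_force: 0.0
```

Request:
send_rows:
  xyz:
    - [0, 0, 0.015]
    - [0, 0, 0.015]
    - [0, 0, 0.0145]
    - [0, 0, 0]
    - [0, 0, 0]
    - [0, 0, 0]
    - [0, 0, 0]
    - [0, 0, 0]
    - [0, 0, 0]
  rotation:
    - [0, 0, 0]
    - [0, 0, 0]
    - [0, 0, 0]
    - [0, 0, 0]
    - [0, 0, 0]
    - [0, 0, 0]
    - [0, 0, 0]
    - [0, 0, 0]
    - [0, 0, 0]
  jaw: [0.5, 0.5, 0.5, 0, 0, 0, 0, 0, 0]
  newtons: 20

```text
time_s: 39.9
tool_pos: [0.6183, 0.1196, 0.2574]
tool_rot: [179.8, 0.1, 125.0]
force: [4.8, 1.1, -2.8]
grip_width: 0.0139
grasp_force: 20.0
```

Request:
send_rows:
  xyz:
    - [0, 0, 0]
    - [0, 0, 0]
    - [0, 0, 0]
    - [0, 0, 0]
    - [0, 0, 0]
    - [0, 0, 0]
    - [0, 0, 0]
    - [0, 0, 0]
    - [0, 0, 0]
    - [0, 0, 0]
    - [0, 0, 0]
    - [0, 0, 0]
    - [0, 0, 0]
    - [0, 0, 0]
  rotation:
    - [0, 0, -0.1047]
    - [0, 0, -0.1047]
    - [0, 0, -0.1047]
    - [0, 0, -0.1047]
    - [0, 0, -0.1047]
    - [0, 0, -0.1047]
    - [0, 0, -0.1047]
    - [0, 0, -0.1047]
    - [0, 0, -0.1047]
    - [0, 0, -0.1047]
    - [0, 0, -0.1047]
    - [0, 0, -0.1047]
    - [0, 0, 0]
    - [0, 0, 0]
  jaw: [0, 0, 0, 0, 0, 0, 0, 0, 0, 0, 0, 0, 0, 0]

```text
time_s: 41.3
tool_pos: [0.6177, 0.12, 0.2573]
tool_rot: [179.9, 0.1, -163.1]
force: [2.8, 3.6, -0.5]
grip_width: 0.0136
grasp_force: 20.0
```

```bash
python3 st.py
```

```text
{'time_s': 41.3, 'tool_pos': [0.6177, 0.12, 0.2573], 'tool_rot': [179.9192, 0.1129, -163.143], 'force': [2.8038, 3.5635, -0.4852], 'wrist_torque': [0.8276, -0.3483, -0.097], 'grip_width': 0.0136, 'grasp_force': 19.9991}
```

Request:
send_rows:
  xyz:
    - [0, 0, 0]
    - [0, 0, 0]
    - [0, 0, 0]
    - [0, 0, -0.022]
    - [0, 0, -0.022]
    - [0, 0, 0]
    - [0, 0, 0]
    - [0, 0, 0]
    - [0, 0, 0]
    - [0, 0, 0]
    - [0, 0, 0]
    - [0, 0, 0]
    - [0, 0, 0]
    - [0, 0, 0]
    - [0, 0, 0]
    - [0, 0, 0]
    - [0, 0, 0]
    - [0, 0, 0]
    - [0, 0, 0]
    - [0, 0, 0]
  rotation:
    - [0, 0, 0]
    - [0, 0, 0]
    - [0, 0, 0]
    - [0, 0, 0]
    - [0, 0, 0]
    - [0, 0, 0.145]
    - [0, 0, 0.145]
    - [0, 0, 0.145]
    - [0, 0, 0.145]
    - [0, 0, 0.145]
    - [0, 0, 0.145]
    - [0, 0, 0.145]
    - [0, 0, 0.145]
    - [0, 0, 0.145]
    - [0, 0, 0.145]
    - [0, 0, 0.145]
    - [0, 0, 0.145]
    - [0, 0, 0.145]
    - [0, 0, 0]
    - [0, 0, 0]
  jaw: [0.9, 0.9, 0.9, 0.9, 0.9, 0.9, 0.9, 0.9, 0.9, 0.9, 0.9, 0.9, 0.9, 0.9, 0.9, 0.9, 0.9, 0.9, 0.9, 0.9]

```text
time_s: 43.3
tool_pos: [0.6173, 0.1187, 0.3006]
tool_rot: [-180.0, 0.0, 89.1]
force: [1.1, 0.1, -0.4]
grip_width: 0.0785
grasp_force: 0.0
```

Request:
send_rows:
  xyz:
    - [-0.035, 0, 0]
    - [-0.035, 0, 0]
    - [-0.035, 0, 0]
    - [0, 0, 0]
    - [0, 0, 0]
  rotation:
    - [0, 0, 0]
    - [0, 0, 0]
    - [0, 0, 0]
    - [0, 0, 0]
    - [0, 0, 0]
  jaw: [0.9, 0.9, 0.9, 0.9, 0.9]

```text
time_s: 43.8
tool_pos: [0.6154, 0.0126, 0.301]
tool_rot: [180.0, -0.0, 88.9]
force: [0.1, 1.0, 0.4]
grip_width: 0.0784
grasp_force: 0.0
```

```bash
python3 look.py top scene; cat > ins.py <<'E'
from h import *
w=cam('wrist'); print('mark',mark(w)); hsv=cv2.cvtColor(w['image'],cv2.COLOR_BGR2HSV)
g=cv2.inRange(hsv,(0,0,0),(180,255,255))
for k,lo,hi in[('red',0,6),('red2',172,180),('yellow',22,40),('green',45,85)]:
    m=cv2.inRange(hsv,(lo,45,60),(hi,255,255)); m[235:]=0; n,_,s,ce=cv2.connectedComponentsWithStats(m)
    for i in range(1,n):
        if s[i,4]>500: p=ray(w,s[i,:2]+s[i,2:4]/2,.048)[0][:2]; d=p-AX; print(k,s[i,:5],p.round(4),'r',np.hypot(*d).round(4),'ang',np.degrees(np.arctan2(d[1],d[0])).round(0))
E
python3 ins.py
```

```text
43.8 [0.6154 0.0126 0.301 ] [180.   -0.   88.9]
top green [0.4346, -0.3373] [391.9, 240.7] 107 tool dx,dy -0.3533 -0.1741
scene green [0.4345, -0.3423] [208.7, 221.3] 163 tool dx,dy -0.3583 -0.1741
scene pink [0.4007, -0.1209] [272.5, 187.8] 84 tool dx,dy -0.1376 -0.2121
mark (array([0.5983, 0.1136]), np.int64(247), np.float64(-166.7), np.float64(0.0192))
red2 [ 339    0   65   36 1799] [0.6601 0.1639] r 0.0629 ang 47.0
yellow [382  78  34  60 598] [0.6841 0.0988] r 0.0698 ang -16.0
```

Request:
send_rows:
  xyz:
    - [-0.0356, -0.0174, 0]
    - [-0.0356, -0.0174, 0]
    - [-0.0356, -0.0174, 0]
    - [-0.0356, -0.0174, 0]
    - [-0.0356, -0.0174, 0]
    - [-0.0356, -0.0174, 0]
    - [-0.0356, -0.0174, 0]
    - [-0.0356, -0.0174, 0]
    - [-0.0356, -0.0174, 0]
    - [-0.0356, -0.0174, 0]
    - [0, 0, 0]
    - [0, 0, 0]
  rotation:
    - [0, 0, 0]
    - [0, 0, 0]
    - [0, 0, 0]
    - [0, 0, 0]
    - [0, 0, 0]
    - [0, 0, 0]
    - [0, 0, 0]
    - [0, 0, 0]
    - [0, 0, 0]
    - [0, 0, 0]
    - [0, 0, 0]
    - [0, 0, 0]
  jaw: [0.9, 0.9, 0.9, 0.9, 0.9, 0.9, 0.9, 0.9, 0.9, 0.9, 0.9, 0.9]

```text
time_s: 45.15
tool_pos: [0.4353, -0.3387, 0.3007]
tool_rot: [180.0, -0.0, 89.0]
force: [0.0, -0.0, 0.1]
grip_width: 0.0781
grasp_force: 0.0
```

```bash
python3 look.py wrist
```

```text
45.15 [ 0.4353 -0.3387  0.3007] [180.  -0.  89.]
wrist green [0.4388, -0.3432] [319.6, 209.9] 1763 tool dx,dy -0.0045 0.0036
```

Request:
send_rows:
  xyz:
    - [-0.003, 0.002, 0.0215]
    - [0, 0, 0.022]
    - [0, 0, 0.022]
    - [0, 0, 0.022]
    - [0, 0, 0.021]
    - [0, 0, 0]
    - [0, 0, 0]
    - [0, 0, 0]
    - [0, 0, 0]
    - [0, 0, 0]
    - [0, 0, 0]
  rotation:
    - [0, 0, 0]
    - [0, 0, 0]
    - [0, 0, 0]
    - [0, 0, 0]
    - [0, 0, 0]
    - [0, 0, 0]
    - [0, 0, 0]
    - [0, 0, 0]
    - [0, 0, 0]
    - [0, 0, 0]
    - [0, 0, 0]
  jaw: [0.9, 0.9, 0.9, 0.9, 0.9, 0.9, 0, 0, 0, 0, 0]
  newtons: 30

```text
time_s: 46.3
tool_pos: [0.4371, -0.342, 0.1929]
tool_rot: [180.0, 0.0, 89.0]
force: [-0.1, 0.4, 3.4]
grip_width: 0.0493
grasp_force: 30.0
```

Request:
send_rows:
  xyz:
    - [0, 0, 0]
    - [0, 0, -0.02]
    - [0, 0, -0.02]
    - [0, 0, -0.02]
    - [0, 0, -0.018]
    - [0, 0, 0]
  rotation:
    - [0, 0, 0]
    - [0, 0, 0]
    - [0, 0, 0]
    - [0, 0, 0]
    - [0, 0, 0]
    - [0, 0, 0]
  jaw: [0, 0, 0, 0, 0, 0]

```text
time_s: 46.9
tool_pos: [0.4377, -0.3427, 0.2723]
tool_rot: [179.8, 0.1, 88.9]
force: [-0.5, 0.6, -1.1]
grip_width: 0.0492
grasp_force: 30.0
```

Request:
send_rows:
  xyz:
    - [0.0335, 0.0171, 0]
    - [0.0335, 0.0171, 0]
    - [0.0335, 0.0171, 0]
    - [0.0335, 0.0171, 0]
    - [0.0335, 0.0171, 0]
    - [0.0335, 0.0171, 0]
    - [0.0335, 0.0171, 0]
    - [0.0335, 0.0171, 0]
    - [0.0335, 0.0171, 0]
    - [0.0335, 0.0171, 0]
    - [0, 0, 0]
    - [0, 0, 0]
  rotation:
    - [0, 0, 0]
    - [0, 0, 0]
    - [0, 0, 0]
    - [0, 0, 0]
    - [0, 0, 0]
    - [0, 0, 0]
    - [0, 0, 0]
    - [0, 0, 0]
    - [0, 0, 0]
    - [0, 0, 0]
    - [0, 0, 0]
    - [0, 0, 0]
  jaw: [0, 0, 0, 0, 0, 0, 0, 0, 0, 0, 0, 0]

```text
time_s: 48.1
tool_pos: [0.6139, -0.0088, 0.2686]
tool_rot: [-179.9, 0.0, 89.1]
force: [0.1, -0.2, -1.0]
grip_width: 0.049
grasp_force: 30.0
```

```bash
python3 onsill.py 45 85; python3 st.py
```

```text
1781.5 (276, 210, 85, 30) [[ 0.61531434 -0.0235613   0.048     ]]
{'time_s': 48.15, 'tool_pos': [0.6136, -0.0104, 0.269], 'tool_rot': [-179.8914, 0.0634, 88.9562], 'force': [-0.5277, -1.4123, -0.7885], 'wrist_torque': [-0.1214, 0.0721, 0.0501], 'grip_width': 0.0493, 'grasp_force': 29.9999}
```

Held and centred. I lower .0625, release and step back.

Request:
send_rows:
  xyz:
    - [0, 0.001, 0.015]
    - [0, 0, 0.015]
    - [0, 0, 0.015]
    - [0, 0, 0.01]
    - [0, 0, 0.0075]
    - [0, 0, 0]
    - [0, 0, 0]
    - [0, 0, 0]
    - [0, 0, 0]
    - [0, 0, 0]
    - [-0.012, 0, 0]
    - [-0.012, 0, 0]
    - [-0.012, 0, 0]
    - [-0.012, 0, 0]
    - [0, 0, 0]
    - [0, 0, 0]
  rotation:
    - [0, 0, 0]
    - [0, 0, 0]
    - [0, 0, 0]
    - [0, 0, 0]
    - [0, 0, 0]
    - [0, 0, 0]
    - [0, 0, 0]
    - [0, 0, 0]
    - [0, 0, 0]
    - [0, 0, 0]
    - [0, 0, 0]
    - [0, 0, 0]
    - [0, 0, 0]
    - [0, 0, 0]
    - [0, 0, 0]
    - [0, 0, 0]
  jaw: [0, 0, 0, 0, 0, 0, 1, 1, 1, 1, 1, 1, 1, 1, 1, 1]

```text
time_s: 49.75
tool_pos: [0.6142, -0.0586, 0.2077]
tool_rot: [-180.0, -0.0, 88.9]
force: [-0.5, -0.6, -0.1]
grip_width: 0.087
grasp_force: 0.0
```

```bash
python3 onsill.py 45 85; python3 st.py
```

```text
6596.5 (270, 116, 96, 96) [[ 0.61710591 -0.0087144   0.048     ]]
{'time_s': 49.8, 'tool_pos': [0.6143, -0.0578, 0.2077], 'tool_rot': [-179.9941, -0.036, 88.9525], 'force': [0.965, 0.8002, -0.0399], 'wrist_torque': [0.018, 0.0318, 0.0061], 'grip_width': 0.087, 'grasp_force': 0.0}
```

Request:
send_rows:
  xyz:
    - [0, 0.002, 0]
    - [0, 0, 0]
    - [0, 0, 0]
    - [0, 0, 0]
    - [0, 0, 0]
    - [0, 0, 0]
    - [0, 0, 0]
    - [0, 0, 0]
    - [0, 0, 0]
    - [0, 0, 0]
    - [0, 0, 0]
    - [0.01, 0, 0]
    - [0.01, 0, 0]
    - [0.008, 0, 0]
    - [0.008, 0, 0]
    - [0.008, 0, 0]
    - [0.008, 0, 0]
    - [0.008, 0, 0]
    - [0.005, 0, 0]
    - [0.003, 0, 0]
  rotation:
    - [0, 0, 0]
    - [0, 0, 0]
    - [0, 0, 0]
    - [0, 0, 0]
    - [0, 0, 0]
    - [0, 0, 0]
    - [0, 0, 0]
    - [0, 0, 0]
    - [0, 0, 0]
    - [0, 0, 0]
    - [0, 0, 0]
    - [0, 0, 0]
    - [0, 0, 0]
    - [0, 0, 0]
    - [0, 0, 0]
    - [0, 0, 0]
    - [0, 0, 0]
    - [0, 0, 0]
    - [0, 0, 0]
    - [0, 0, 0]
  jaw: [0, 0, 0, 0, 0, 0, 0, 0, 0, 0, 0, 0, 0, 0, 0, 0, 0, 0, 0, 0]
  newtons: 15

```text
time_s: 51.8
tool_pos: [0.6174, 0.0108, 0.2076]
tool_rot: [-180.0, -0.0, 89.0]
force: [-0.1, 0.1, 0.9]
grip_width: 0.0003
grasp_force: 0.2
```

Request:
send_rows:
  xyz:
    - [0.002, 0, 0]
    - [0.002, 0, 0]
    - [0.002, 0, 0]
    - [0.001, 0, 0]
    - [0.001, 0, 0]
    - [0, 0, 0]
    - [0, 0, 0]
  rotation:
    - [0, 0, 0]
    - [0, 0, 0]
    - [0, 0, 0]
    - [0, 0, 0]
    - [0, 0, 0]
    - [0, 0, 0]
    - [0, 0, 0]
  jaw: [0, 0, 0, 0, 0, 0, 0]

```text
time_s: 52.5
tool_pos: [0.6175, 0.0172, 0.2077]
tool_rot: [-180.0, 0.0, 88.9]
force: [-0.1, -2.2, -1.1]
grip_width: 0.0007
grasp_force: 1.2
```

Request:
send_rows:
  xyz:
    - [-0.025, 0, 0]
    - [-0.025, 0, 0]
    - [0, 0, -0.0235]
    - [0, 0, -0.0235]
    - [0, 0, -0.0235]
    - [0, 0, -0.0235]
    - [0.0252, -0.0003, 0]
    - [0.0252, -0.0003, 0]
    - [0.0252, -0.0003, 0]
    - [0.0252, -0.0003, 0]
    - [0.0252, -0.0003, 0]
    - [0.0252, -0.0003, 0]
    - [0, 0, 0]
  rotation:
    - [0, 0, 0]
    - [0, 0, 0]
    - [0, 0, 0]
    - [0, 0, 0]
    - [0, 0, 0]
    - [0, 0, 0]
    - [0, 0, 0]
    - [0, 0, 0]
    - [0, 0, 0]
    - [0, 0, 0]
    - [0, 0, 0]
    - [0, 0, 0]
    - [0, 0, 0]
  jaw: [0, 0, 0.5, 0.5, 0.5, 0.5, 0.5, 0.5, 0.5, 0.5, 0.5, 0.5, 0.5]

```text
time_s: 53.8
tool_pos: [0.6172, 0.125, 0.3016]
tool_rot: [-180.0, -0.2, 89.4]
force: [0.6, 0.9, -1.2]
grip_width: 0.0433
grasp_force: 0.0
```

Request:
send_rows:
  xyz:
    - [0, 0, 0]
    - [0, 0, 0]
    - [0, 0, 0]
    - [0, 0, 0]
    - [0, 0, 0]
    - [0, 0, 0]
    - [0, 0, 0]
    - [0, 0, 0]
    - [0, 0, 0]
    - [0, 0, 0]
    - [0, 0, 0]
  rotation:
    - [0, 0, 0.1397]
    - [0, 0, 0.1397]
    - [0, 0, 0.1397]
    - [0, 0, 0.1397]
    - [0, 0, 0.1397]
    - [0, 0, 0.1397]
    - [0, 0, 0.1397]
    - [0, 0, 0.1397]
    - [0, 0, 0.1397]
    - [0, 0, 0]
    - [0, 0, 0]
  jaw: [0.5, 0.5, 0.5, 0.5, 0.5, 0.5, 0.5, 0.5, 0.5, 0.5, 0.5]

```text
time_s: 54.9
tool_pos: [0.6176, 0.1189, 0.3018]
tool_rot: [-180.0, -0.0, 17.1]
force: [-0.4, -0.7, 0.1]
grip_width: 0.0434
grasp_force: 0.0
```

Request:
send_rows:
  xyz:
    - [0, 0, 0.015]
    - [0, 0, 0.015]
    - [0, 0, 0.0145]
    - [0, 0, 0]
    - [0, 0, 0]
    - [0, 0, 0]
    - [0, 0, 0]
    - [0, 0, 0]
    - [0, 0, 0]
  rotation:
    - [0, 0, 0]
    - [0, 0, 0]
    - [0, 0, 0]
    - [0, 0, 0]
    - [0, 0, 0]
    - [0, 0, 0]
    - [0, 0, 0]
    - [0, 0, 0]
    - [0, 0, 0]
  jaw: [0.5, 0.5, 0.5, 0, 0, 0, 0, 0, 0]
  newtons: 20

```text
time_s: 55.8
tool_pos: [0.6177, 0.12, 0.2579]
tool_rot: [-179.9, -0.1, 17.0]
force: [-0.4, 1.7, 2.7]
grip_width: 0.0136
grasp_force: 20.0
```

Request:
send_rows:
  xyz:
    - [0, 0, 0]
    - [0, 0, 0]
    - [0, 0, 0]
    - [0, 0, 0]
    - [0, 0, 0]
    - [0, 0, 0]
    - [0, 0, 0]
    - [0, 0, 0]
    - [0, 0, 0]
    - [0, 0, 0]
    - [0, 0, 0]
    - [0, 0, 0]
    - [0, 0, 0]
    - [0, 0, 0]
  rotation:
    - [0, 0, -0.1047]
    - [0, 0, -0.1047]
    - [0, 0, -0.1047]
    - [0, 0, -0.1047]
    - [0, 0, -0.1047]
    - [0, 0, -0.1047]
    - [0, 0, -0.1047]
    - [0, 0, -0.1047]
    - [0, 0, -0.1047]
    - [0, 0, -0.1047]
    - [0, 0, -0.1047]
    - [0, 0, -0.1047]
    - [0, 0, 0]
    - [0, 0, 0]
  jaw: [0, 0, 0, 0, 0, 0, 0, 0, 0, 0, 0, 0, 0, 0]

```text
time_s: 57.2
tool_pos: [0.6182, 0.1188, 0.2578]
tool_rot: [179.9, 0.0, 88.8]
force: [1.5, 0.3, 1.5]
grip_width: 0.0141
grasp_force: 20.0
```

Request:
send_rows:
  xyz:
    - [0, 0, 0]
    - [0, 0, 0]
    - [0, 0, 0]
    - [0, 0, -0.015]
    - [0, 0, -0.015]
    - [0, 0, -0.015]
    - [-0.035, 0, 0]
    - [-0.035, 0, 0]
    - [-0.035, 0, 0]
    - [0, 0, 0]
    - [0, 0, 0]
  rotation:
    - [0, 0, 0]
    - [0, 0, 0]
    - [0, 0, 0]
    - [0, 0, 0]
    - [0, 0, 0]
    - [0, 0, 0]
    - [0, 0, 0]
    - [0, 0, 0]
    - [0, 0, 0]
    - [0, 0, 0]
    - [0, 0, 0]
  jaw: [0.8, 0.8, 0.8, 0.8, 0.8, 0.8, 0.8, 0.8, 0.8, 0.8, 0.8]

```text
time_s: 58.3
tool_pos: [0.6159, 0.013, 0.3038]
tool_rot: [179.9, -0.1, 88.8]
force: [-0.3, 1.1, 0.2]
grip_width: 0.069
grasp_force: 0.0
```

```bash
python3 ins.py; python3 - <<'E'
from h import *
w=cam('wrist'); s=cam('scene'); a=w['image'][:240,100:540]
b=cv2.resize(s['image'][150:310,190:430],None,fx=1.8333,fy=1.8333)
cv2.imwrite('pics/fin.png',np.vstack([a,b]))
E
```

```text
mark (array([0.6197, 0.0968]), np.int64(229), np.float64(-82.7), np.float64(0.0213))
red2 [ 228    0   65   39 1981] [0.5777 0.1632] r 0.0599 ang 131.0
yellow [341   0  61  26 726] [0.6624 0.1658] r 0.0659 ang 47.0
```

View pics/fin.png

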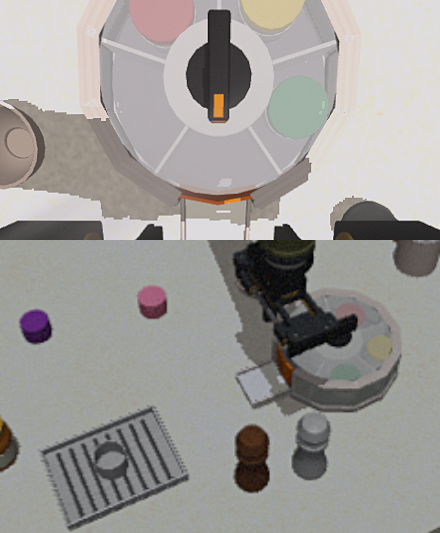

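The final picture shows red, yellow and green in their bays. The orange shutter fills the gate at (217,196), and the empty tin lies in the tray at (110,460). The gripper is clear of everything, so I hand in.

```bash
python3 -c "
from cell import env
print(env.sign_off())"
```

```text
the job is handed in; nothing more can be done
None
```

The job is handed in, though `sign_off` gave no verdict: the final picture shows the emptied tin in the tray, the red, yellow and green tins in the carousel (there was no blue one), and the orange shutter closing the gate.

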